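# Gang the unglazed tiles in the vise for edge sanding

## Task

First clear the sanding block off the vise and lay it on the cork mat. Then open the vise with its T-handle, slide every unglazed terracotta tile up out of the slotted rack (leave the blue glazed one in its slot) and stand them all upright side by side in the vise, down on its bed, still loose. Finally turn the T-handle until you feel the resistance rise and all the tiles are held firm and upright, without crushing them; the block must be on the mat at the end, and the figurine, jar and bowl are left alone.

Things in the scene. Friction and masses are not known exactly. Their poses are not given: they have to be found in the camera images.
- vise: bench vise, fixed. Origin under its middle on the table; x from the T-handle to the fixed jaw, y along the jaws, z up. Sole plate x -120 to +60, 220 mm wide, 20 mm thick. Fixed jaw face at x = +30, jaw 28 mm thick; both jaws 210 mm long, tops 70 mm over the table, 50 mm over the bed (plate top) between them. The moving jaw slides along x. Gear box (62 x 90 mm, top at 82 mm) under the handle
- nest (a point): foot of the vise's fixed jaw face: on the bed, 20 mm over the table, middle of the jaw's length; axes as the vise (x into the fixed jaw, y along it, z up). A tile clamped here has its centre at x = -5 mm, z = +50 mm
- tee (a joint): T-handle on the vise's upright screw, rad; grows anticlockwise seen from above, which opens the jaws: 4.5 mm of free opening per rad, 0 at 0, 29 mm at the stop at 6.4. A steady friction of about 0.2 N m also holds it where it is left; once the pad meets the tiles, turning clockwise meets 0.24 N m more for each rad (54 N of squeeze per rad). Turn and regrip as often as needed
- tee_grip (a point): middle of the T-handle's cross bar, on the screw's axis, 134 mm over the table. Bar along this point's y: 90 mm long, 12 mm wide, 16 mm high, black 19 mm balls at its ends; screw below 12 mm thick; gear box top 52 mm below. Grip from above across the bar and turn about the vertical, at most about 1.5 rad a grip
- pad: sprung rubber face of the moving jaw, 206 mm long, 8 mm thick. Its origin is the vise's origin when shut and unloaded, so in the vise frame its x is minus the opening. It gives 1 mm per 12 N. Squeeze on all tiles together: over 20 N, never over 90 N (cracks them), that is 0.4 to 1.6 rad after the pad meets the tiles; 0.8 is good
- rack: slotted wooden rack, fixed, 70 x 225 mm, 50 mm high, origin under its middle. Five slots in a row along its y, 42 mm apart, each 13 mm wide along y and 47 mm along x, floor 12 mm over the table; a tile stands upright in a slot with 62 mm showing above the rack, its faces towards the neighbours
- tile1_mid (a point): unglazed terracotta tile, 44 mm wide (its y), 100 mm tall (its z), 10 mm thick (its x), about 90 g; the point is its centre, 50 mm over its lower edge. It starts upright in a slot of the rack. May be absent
- tile2_mid (a point): unglazed terracotta tile, 44 mm wide (its y), 100 mm tall (its z), 10 mm thick (its x), about 90 g; the point is its centre, 50 mm over its lower edge. It starts upright in a slot of the rack. May be absent
- tile3_mid (a point): unglazed terracotta tile, 44 mm wide (its y), 100 mm tall (its z), 10 mm thick (its x), about 90 g; the point is its centre, 50 mm over its lower edge. It starts upright in a slot of the rack. May be absent
- tile4_mid (a point): unglazed terracotta tile, 44 mm wide (its y), 100 mm tall (its z), 10 mm thick (its x), about 90 g; the point is its centre, 50 mm over its lower edge. It starts upright in a slot of the rack. May be absent
- glazed_mid (a point): the blue glazed tile, same size as the others (44 x 100 x 10 mm), centre; it is finished and stays in its slot
- block_mid (a point): wooden sanding block with brown grit on its underside, 45 x 85 x 30 mm (x, y, z), about 80 g, centre; it starts lying across the vise's jaws (underside 70 mm over the table)
- mat: cork mat, fixed, 130 (x) x 90 (y) x 4 mm, origin under its middle
- tile1: the tile of that name, origin at the middle of its lower edge
- tile2: the tile of that name, origin at the middle of its lower edge
- tile3: the tile of that name, origin at the middle of its lower edge
- tile4: the tile of that name, origin at the middle of its lower edge
- block: the sanding block, origin under its middle
- figurine: ivory ceramic figurine on a black base, 171 mm tall, 72 mm across, loose bystander, origin under its middle
- glaze_jar: orange glaze jar with white cap, 68 mm across, 85 mm tall, loose bystander, origin under its middle
- bowl: green bowl, 96 mm across, 45 mm tall, loose bystander, origin under its middle

How it is judged (in metres and radians):
On the way, in this order (a step that is already met when the one before it is completed fails the run):
1. the sanding block lies on the cork mat, let go (x of block_mid in the frame of mat between -0.065 and 0.065 m and y of block_mid in the frame of mat between -0.045 and 0.045 m and height (world z) of block_mid below 0.05 m and contact force between the fingers and block below 0.1 N), for 0.2 s.
2. every terracotta tile present stands on the bed between the jaws, not yet clamped (z of tile1_mid in the frame of nest between 0.044 and 0.056 m and x of tile1_mid in the frame of nest between -0.032 and 0 m and y of tile1_mid in the frame of nest between -0.095 and 0.095 m and angle between each of tile1_mid, tile2_mid, tile3_mid, tile4_mid's own z axis and vertical below 0.5 rad and contact force between the fingers and tile1 below 0.1 N and z of tile2_mid in the frame of nest between 0.044 and 0.056 m and x of tile2_mid in the frame of nest between -0.032 and 0 m and y of tile2_mid in the frame of nest between -0.095 and 0.095 m and contact force between the fingers and tile2 below 0.1 N and z of tile3_mid in the frame of nest between 0.044 and 0.056 m and x of tile3_mid in the frame of nest between -0.032 and 0 m and y of tile3_mid in the frame of nest between -0.095 and 0.095 m and contact force between the fingers and tile3 below 0.1 N and z of tile4_mid in the frame of nest between 0.044 and 0.056 m and x of tile4_mid in the frame of nest between -0.032 and 0 m and y of tile4_mid in the frame of nest between -0.095 and 0.095 m and contact force between the fingers and tile4 below 0.1 N and contact force between pad and anything else below 15 N), for 0.2 s.
At the end, for the whole second after the job is handed in: Every terracotta tile present stands upright (0.06 rad) on the vise bed (within 6 mm), within 4 mm of the fixed jaw and 95 mm of its middle, pressed over 2 N each, over 20 N in all; the block lies on the mat (its centre over it), let go; the glazed tile is within 20 mm of its start (all of step 1 and z of tile1_mid in the frame of nest between 0.044 and 0.056 m and x of tile1_mid in the frame of nest between -0.032 and 0 m and y of tile1_mid in the frame of nest between -0.095 and 0.095 m and angle between each of tile1_mid, tile2_mid, tile3_mid, tile4_mid's own z axis and vertical below 0.06 rad and contact force between pad and tile1 above 2 N and x of each of tile1_mid, tile2_mid, tile3_mid, tile4_mid in the frame of nest above -0.009 m and linear speed of each of tile1, tile2, tile3, tile4 below 0.02 m/s and z of tile2_mid in the frame of nest between 0.044 and 0.056 m and x of tile2_mid in the frame of nest between -0.032 and 0 m and y of tile2_mid in the frame of nest between -0.095 and 0.095 m and contact force between pad and tile2 above 2 N and z of tile3_mid in the frame of nest between 0.044 and 0.056 m and x of tile3_mid in the frame of nest between -0.032 and 0 m and y of tile3_mid in the frame of nest between -0.095 and 0.095 m and contact force between pad and tile3 above 2 N and z of tile4_mid in the frame of nest between 0.044 and 0.056 m and x of tile4_mid in the frame of nest between -0.032 and 0 m and y of tile4_mid in the frame of nest between -0.095 and 0.095 m and contact force between pad and tile4 above 2 N and contact force between pad and anything else above 20 N and distance of glazed_mid from where it was at the start of the episode below 0.02 m); the robot touches nothing.
It fails at once if the tiles were squeezed with more than 90 N in the vise, which cracks them (contact force between pad and anything else above 90 N).
It fails at once if the glazed tile was pulled out of the rack (distance of glazed_mid from where it was at the start of the episode above 0.03 m).
It fails at once if a bystander was pushed away or tipped over (distance of any of figurine, glaze_jar, bowl from where it was at the start of the episode above 0.05 m or angle between any of figurine, glaze_jar, bowl's own z axis and vertical above 0.5 rad).
Of tile1, tile2, tile3, tile4 only 2 to 4 are there at a start; the rules pass over those that are not, and their reading is None.
At some moment in a run one of block may be knocked a few centimetres aside while the robot is not near it.
It also fails if it takes over 210 s, if anything falls off the work surface, if the arm or the gripper's body presses on something with over 40 N, if the wrist force passes 120 N, or if a joint passes its speed limit or range.

## Robot

A 6-joint arm with a two-finger parallel gripper is mounted at the origin on the work surface. World frame = base frame: x ahead of the robot, y to its left, z up, the work surface at z = 0. Lengths are in mm, angles in rad, forces in N, time in s.
With the tool pointing down it reaches from about 350 to 725 mm from the base axis. Payload 6 kg.
Tool frame: the origin (TCP) lies between the finger pads; the fingertips stand tip_reach ahead of it and the grasp point (between the pads) lies 3 mm ahead of it (tip_reach is the distance from the TCP to the fingertips, in mm); z points along the fingers, x is the direction in which the jaws open and shut, and the axes are right-handed (so a half turn about z gives the same grasp; the last joint's range is limited). The gripper opens to 85 mm and grips with 20 to 120 N. Pads are 22 mm wide; open, the fingers measure 114 mm over their backs; the gripper's body (76 mm by 85 mm) begins 54 mm behind the grasp point. The pads swing forward as they close: fully open they stand 13 mm farther back than shut.
Start: joints at [-0.976, 0.04, 0.085, 0, -1.615, -0.334], TCP at [154.721, -579.684, 216.961] pointing down, gripper open.
Joint ranges: [-2.56, 2.56], [-1.29, 2.01], [-1.08, 1.49], [-3.29, 1.98], [-2.81, -0.18], [-2.99, 2.99]. Speed limits (rad/s): [2.57, 2.57, 3.01, 3.14, 3.14, 3.14].

## Interface

Orientations are given as [roll, pitch, yaw] about the fixed x, y, z axes, in that order (R = Rz(yaw) Ry(pitch) Rx(roll)).
In Python, from workcell import read_state, snapshot, camera_model, finish_job, trace, pinpoint, tip_reach gives the robot as it stands. The module is installed in compiled form; this text tells all that it offers.
- The arm moves only by the shell command python3 -m pendant 'ROWS'. ROWS is JSON, a list of rows, each an object of numbers: "dx", "dy", "dz": the shift along the tool's x, y, z in mm; "ax", "ay", "az": the turn, a rotation vector about the tool's x, y, z in rad; "jaw": the finger opening in mm, from 0 to 85.4. In form: [{"dx": .., "dy": .., "dz": .., "ax": .., "ay": .., "az": .., "jaw": ..}, ...]. A call has 1 to 10 rows; each row shifts and turns the commanded pose from where the row before left it, along the tool's axes as they then stand; what a row does not reach is not made up. A row lasts 1/12 s, in which the tool goes at most 41.7 mm and 7.16 degrees, less where a joint would pass 70% of its speed; a pose out of reach is approached as far as the arm can. A call is refused whole if a number of a shift passes 41.7 or a number of a turn 0.125, either way. A call with a gripper value outside its range is refused whole. The fingers move at their own pace and stop on an object; the grip force is fixed at half the most. Time passes only in rows, so rows that do not move let the fingers close. It gives the time, the measured TCP pose, the force and the opening at its end, in the units of the state.
- read_state(): the state, without advancing time (a new reading comes with each control period).
- snapshot(name): name is "side" or "top" or "wrist"; returns (picture, depth): 400x640x3 uint8, red, green, blue; 400x640 float32, mm along the optical axis (not along the pixel's ray), 0 where there is no reading.
- camera_model(name): a dict with "mtx" (3x3 intrinsics, pixels), "extrinsics" (4x4, takes a point from world to camera coordinates). Camera axes: x right, y down, z forward; pixel columns grow to the right and rows downward; lengths in mm; the calibration is good to about 2 mm. A picture is of the moment at which its call begins: read the wrist's pose just before it. camera_model takes no time and is no camera call; for the wrist camera it gives the pose at the moment of the call.
- finish_job(): hands the job in, once; it reports no verdict.
Trained networks look in the newest picture that a camera, given by its name, has taken for a name from the list of things; names that differ only in an ending like _2 or _b are one class to them, and where a whole thing is asked for, a point or a joint stands for the part that bears it (a point fixed in the world has none). Each returns a list of dicts, best first, with "score" (0 to 1); they miss things now and then, are a little off and sometimes report something else, mostly with a low value. They report only what shows in the picture. A call takes as long as a camera call.
- trace(name, camera): "pixels" (400x640 bool, what is visible of it) and "point" ([column, row] in pixels, amid what is visible of it).
- pinpoint(name, camera): "point" ([column, row] in pixels: a listed point, or the origin of a listed thing).
The state is a dict: "clock": time; "joints": joint angles; "joint_vel": joint speeds; "tau": joint torques, N m; "position": TCP position; "ee_rot": TCP orientation; "wrist_force": force on the tool from outside, world axes, zero at the start; "moment": the same for the moment, N m; "grip_width": finger opening in mm.
Only numpy, scipy, OpenCV 4.12 (cv2) and the standard library are available. Lean on these libraries where they do the work, as an engineer would, in place of code of your own. Each camera call takes 0.05 s, during which the arm holds its last target. There are 200 camera calls.

## Working session

There is one attempt and no reset: what is moved stays moved. The work goes in short steps, Python scripts to look and compute and a shell command to move; the robot and the scene stay as the last step left them, time stands still between calls to the robot, and variables do not carry over. Pictures are saved under pics/ and viewed, about 12 in all and at most 16, crops included, and the job is handed in when it is done.

```bash
mkdir -p pics; cat > h.py <<'E'
import numpy as np, cv2
from workcell import *
from scipy.spatial.transform import Rotation as R
def save(img,n): cv2.imwrite('pics/'+n+'.png',cv2.cvtColor(img,cv2.COLOR_RGB2BGR))
def ray(cam,px):
    m=camera_model(cam);K=m['mtx'];E=m['extrinsics']
    E=np.array(E);d=np.linalg.inv(K)@np.array([px[0],px[1],1.]);Rt=E[:3,:3].T
    return -Rt@E[:3,3],Rt@d
def atz(cam,px,z):
    o,d=ray(cam,px);return o+d*(z-o[2])/d[2]
def dep(cam,px,depth):
    o,d=ray(cam,px);c,r=int(round(px[0])),int(round(px[1]))
    w=depth[max(0,r-1):r+2,max(0,c-1):c+2];w=w[w>0]
    return o+d*np.median(w) if w.size else None
def cloud(cam,depth,mask):
    m=camera_model(cam);K=np.array(m['mtx']);E=np.array(m['extrinsics'])
    v,u=np.nonzero(mask&(depth>0));z=depth[v,u]
    p=np.linalg.inv(K)@np.vstack([u*z,v*z,z]);return (E[:3,:3].T@(p-E[:3,3:4])).T
def st():
    s=read_state();print('t',round(s['clock'],2),'pos',np.round(s['position'],1),'rot',np.round(s['ee_rot'],3),'F',np.round(s['wrist_force'],1),'M',np.round(s['moment'],2),'w',round(s['grip_width'],1),'j',np.round(s['joints'],2));return s
E
cat > a.py <<'E'
from h import *
st(); print(tip_reach() if callable(tip_reach) else tip_reach)
for cam in ['top','side']:
    img,d=snapshot(cam);save(img,cam+'0');np.save(cam+'0.npy',d)
    for n in ['block_mid','tile1_mid','glazed_mid','tee_grip','mat','rack','vise','nest','pad','figurine','glaze_jar','bowl']:
        z={'block_mid':85,'tile1_mid':62,'glazed_mid':62,'tee_grip':134,'nest':20}.get(n,0)
        for r in pinpoint(n,cam)[:6]: print(cam,n,round(r['score'],2),np.round(r['point'],1),np.round(atz(cam,r['point'],z),1))
E
python3 a.py
```

```text
t 0.0 pos [ 154.7 -579.4  216. ] rot [-3.141e+00 -2.000e-03  1.832e+00] F [-0.7 -0.2 -0.2] M [-0.05 -0.04 -0.04] w 85.5 j [-0.98  0.04  0.08 -0.   -1.62 -0.33]
22.0
top block_mid 0.71 [431.9 208.5] [ 559.1 -245.2   85. ]
top glazed_mid 0.74 [245.9 210. ] [564.  170.6  62. ]
top tee_grip 0.55 [433.8 254.6] [ 460.1 -232.8  134. ]
top mat 0.93 [321.6 187.4] [620.8  -2.7   0. ]
top mat 0.43 [246.  212.2] [563.4 181.7   0. ]
top mat 0.17 [421.6 218.6] [ 541.5 -240.7    0. ]
top rack 0.56 [217.4 222.3] [539.9 251.3   0. ]
top vise 0.76 [423.8 218. ] [ 542.8 -246.     0. ]
top vise 0.62 [245.7 209.6] [569.7 182.4   0. ]
top vise 0.2 [435.5 261.4] [ 439.8 -269.2    0. ]
top nest 0.58 [424.9 205.3] [ 571.6 -245.2   20. ]
top nest 0.48 [214.3 219.9] [544.8 253.8  20. ]
top figurine 0.82 [306.3 136.1] [748.8  32.9   0. ]
top figurine 0.5 [434.5 209. ] [ 564.  -272.3    0. ]
top figurine 0.42 [215.6 222. ] [540.7 255.7   0. ]
top glaze_jar 0.84 [416.1 141.6] [ 729.5 -235.1    0. ]
top bowl 0.62 [222.4 150.9] [715.9 240.7   0. ]
side block_mid 0.73 [301.7 299. ] [ 550.8 -251.2   85. ]
side glazed
[... 437 characters left out ...]
 ] [548.9 283.7   0. ]
side vise 0.23 [370.1 223.8] [755.  30.  -0.]
side nest 0.83 [308.7 316.3] [ 565.3 -253.8   20. ]
side nest 0.61 [306.2 297.2] [ 563.1 -204.8   20. ]
side nest 0.32 [350.8 175. ] [727.4 218.1  20. ]
side pad 0.57 [297.7 317. ] [ 541.6 -241.7    0. ]
side figurine 0.89 [369.8 223.6] [754.3  30.8   0. ]
side figurine 0.4 [307.2 298. ] [ 566.1 -194.     0. ]
side figurine 0.32 [252.3 285.2] [ 438.3 -148.7    0. ]
side glaze_jar 0.82 [379.7 308.2] [ 729.2 -233.8    0. ]
side glaze_jar 0.29 [299.2 317.7] [ 544.8 -243.7    0. ]
side bowl 0.89 [349.8 178.5] [726.8 225.3   0. ]
side bowl 0.51 [291.3 176.1] [546.9 248.8  -0. ]
side bowl 0.26 [298.2 319.1] [ 542.4 -247.     0. ]
```

```bash
python3 - <<'E'
import cv2
a=cv2.imread('pics/top0.png')[110:290,180:480];b=cv2.imread('pics/side0.png')[120:360,210:430]
a=cv2.resize(a,None,fx=2.66,fy=2.66,interpolation=cv2.INTER_CUBIC);cv2.imwrite('pics/v1.png',a)
b=cv2.resize(b,None,fx=2.5,fy=2.5,interpolation=cv2.INTER_CUBIC);cv2.imwrite('pics/v2.png',b)
E
```

```text
(no output)
```

View pics/v1.png

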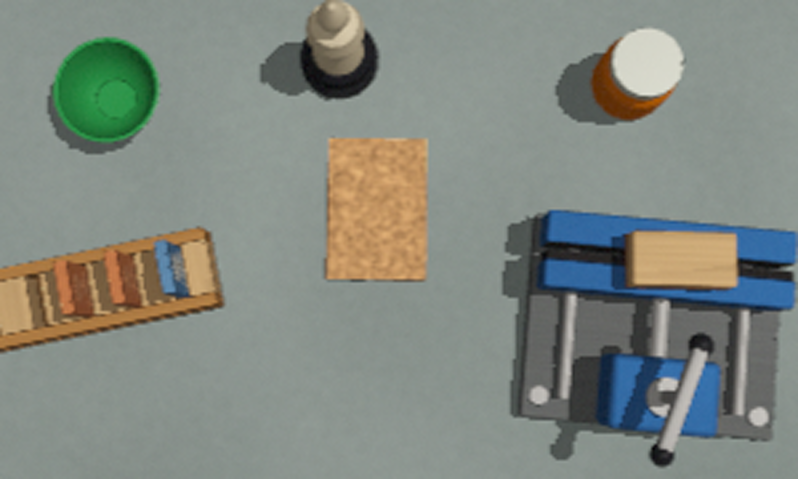

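View pics/v2.png

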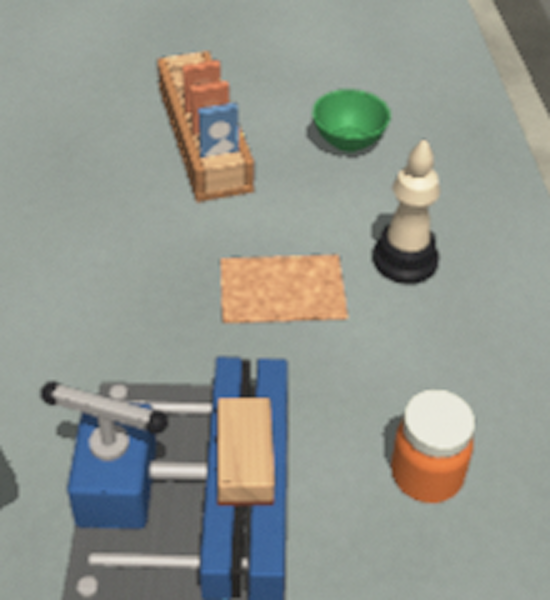

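The rack shows the blue tile in its end slot and two terracotta tiles next to it. The block lies across the jaws, and the T-bar is turned about 20°. Next I measure the poses, including the part of the rack that the crop cut off.

```bash
cat > b.py <<'E'
from h import *
def rect(P): 
    (c,s,a)=cv2.minAreaRect(P[:,:2].astype(np.float32)); return np.round(c,1),np.round(s,1),round(a,1)
for cam in ['top','side']:
    img,d=snapshot(cam)
    full=cloud(cam,d,np.ones(d.shape,bool))
    for nm,(lo,hi,box) in {'block':(92,110,(480,640,-340,-150)),'jawtops':(62,76,(480,680,-420,-100)),'plate':(14,26,(380,680,-420,-80)),'gear':(76,88,(380,520,-350,-150)),'bar':(120,150,(380,560,-320,-150)),'racktop':(42,56,(440,660,120,420)),'tiles':(95,125,(440,660,120,420)),'mat':(2.5,7,(530,720,-70,70))}.items():
        x0,x1,y0,y1=box
        P=full[(full[:,2]>lo)&(full[:,2]<hi)&(full[:,0]>x0)&(full[:,0]<x1)&(full[:,1]>y0)&(full[:,1]<y1)]
        if len(P)>10: print(cam,nm,len(P),'z',np.round(np.median(P[:,2]),1),rect(P),np.round(np.median(P,axis=0),1))
    for n in ['tile1','glazed_mid','block','mat','rack']:
        for r in trace(n,cam)[:5]:
            P=cloud(cam,d,r['pixels'])
            if len(P)<8: continue
            T=P[P[:,2]>np.percentile(P[:,2],97)-6]
            print(cam,n,round(r['score'],2),np.round(r['point']),len(P),'zmax',np.round(P[:,2].max()),'top',rect(T),np.round(np.mean(T,axis=0),1))
save(cv2.resize(snapshot('top')[0][180:280,100:300],None,fx=4,fy=4,interpolation=cv2.INTER_CUBIC),'v3')
E
python3 b.py
```

```text
top block 829 z 100.6 (array([ 561.4, -253.3]), array([85.9, 44.1]), 89.0) [ 560.9 -252.1  100.6]
top jawtops 1766 z 70.2 (array([ 537., -246.]), array([209.1, 120.3]), 83.7) [ 562.7 -225.8   70.2]
top plate 2887 z 20.0 (array([ 508.9, -243.5]), array([220.6, 179.9]), 83.7) [ 491.4 -213.9   20. ]
top gear 873 z 81.8 (array([ 450.6, -236.6]), array([89.2, 61.7]), 83.8) [ 450.9 -225.5   81.8]
top bar 397 z 141.1 (array([ 449.5, -236.3]), array([ 18.4, 108. ]), 67.3) [ 449.4 -235.1  141.1]
top racktop 2097 z 50.7 (array([545.2, 253.2]), array([ 69.3, 225.4]), 10.8) [541.8 255.9  50.7]
top tiles 377 z 111.9 (array([553.1, 211.8]), array([44.2, 94.2]), 10.9) [552.8 211.1 111.9]
top mat 1851 z 4.3 (array([6.249e+02, 2.000e-01]), array([189.4, 139.6]), 0.1) [618.9  -3.5   4.3]
top tile1 0.66 [208. 217.] 246 zmax 116.0 top (array([545.7, 252.5]), array([43.4, 10.8]), 11.1) [545.5 252.6 112.5]
top tile1 0.6 [224. 214.] 189 zmax 116.0 top (array([552.4, 210.6]), array([41.2,  8.5]), 12.1) [552.6 210.6 112.8]
top glazed_mid 0.76 [244. 210.] 204 zmax 116.0 top (array([560.7, 170.7]), array([43.4
[... 1800 characters left out ...]
321 zmax 116.0 top (array([563.7, 169.1]), array([43. , 13.1]), 7.6) [563.4 168.  112.7]
side glazed_mid 0.35 [307. 297.] 957 zmax 105.0 top (array([ 564.7, -255.3]), array([85.2, 43.1]), 87.0) [ 564.  -257.4  101.9]
side block 0.67 [309. 300.] 951 zmax 105.0 top (array([ 564.7, -255.2]), array([85.4, 43.1]), 87.0) [ 564.  -257.1  101.9]
side block 0.58 [277. 326.] 7369 zmax 146.0 top (array([ 452.8, -239.9]), array([ 15.9, 105.1]), 67.9) [ 453.7 -240.9  141.7]
side mat 0.72 [323. 234.] 1209 zmax 11.0 top (array([622.4,  -4.7]), array([ 93.8, 129.1]), 88.2) [622.4  -6.1   5.8]
side rack 0.57 [288. 184.] 988 zmax 116.0 top (array([555.2, 210.1]), array([43.2, 99.1]), 10.9) [552.2 212.1  92.2]
```

View pics/v3.png

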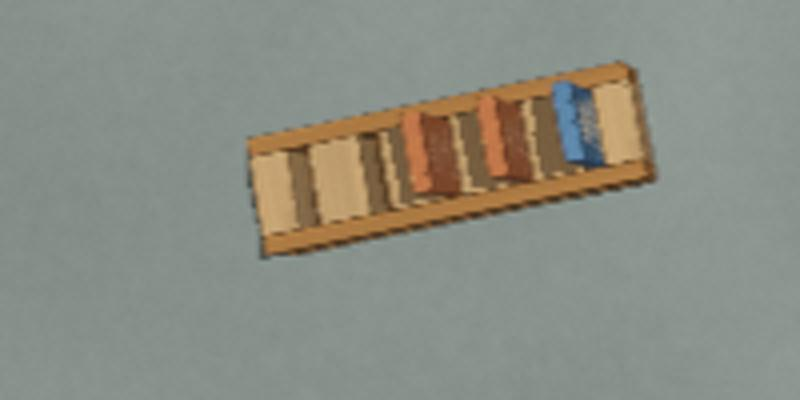

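Only two tiles are present, in slots 3 and 4, next to the glazed one. I'll write a helper that works out the shifts needed.

```bash
cat > plan.py <<'E'
import sys
from h import *
# plan.py x y z yaw : turn az first, then shift in the tool axes after the turn
x,y,z,yaw=map(float,sys.argv[1:5]); s=st()
q=R.from_euler('xyz',s['ee_rot']); y0=s['ee_rot'][2]
az=-(yaw-y0); az=(az+np.pi)%(2*np.pi)-np.pi
T=R.from_euler('xyz',[np.pi,0,yaw]); d=T.inv().apply(np.array([x,y,z])-s['position'])
rv=(q.inv()*T).as_rotvec()
print('az',round(az,3),'rv',np.round(rv,3),'shift dx dy dz',np.round(d,1),'j6 end',round((yaw-np.arctan2(y,x)-np.pi+np.pi)%(2*np.pi)-np.pi,2),'tip',tip_reach() if callable(tip_reach) else tip_reach)
E
python3 plan.py 562.5 -254 217 3.12
```

```text
t 1.95 pos [ 154.7 -579.7  216.9] rot [-3.142 -0.     1.832] F [ 0.7 -0.5  0.4] M [-0.04  0.02 -0.02] w 85.4 j [-0.98  0.04  0.08  0.   -1.62 -0.33]
az -1.288 rv [ 0.    -0.    -1.288] shift dx dy dz [-4.007e+02  3.344e+02 -1.000e-01] j6 end 0.4 tip 22.0
```

```bash
python3 -m pendant '[{"az":-0.117,"jaw":58},{"az":-0.117},{"az":-0.117},{"az":-0.117},{"az":-0.117},{"az":-0.117},{"az":-0.117},{"az":-0.117},{"az":-0.117},{"az":-0.117}]'; python3 -m pendant '[{"az":-0.118},{"dx":-20,"dy":16.7},{"dx":-25,"dy":20.9},{"dx":-25,"dy":20.9},{"dx":-25,"dy":20.9},{"dx":-25,"dy":20.9},{"dx":-25,"dy":20.9},{"dx":-25,"dy":20.9},{"dx":-25,"dy":20.9},{"dx":-25,"dy":20.9}]'; python3 -m pendant '[{"dx":-25,"dy":20.9},{"dx":-25,"dy":20.9},{"dx":-25,"dy":20.9},{"dx":-25,"dy":20.9},{"dx":-25,"dy":20.9},{"dx":-25,"dy":20.9},{"dx":-25,"dy":20.9},{"dx":-5,"dy":4},{},{}]'
python3 - <<'E'
from h import *
st(); img,d=snapshot('wrist');save(img,'w1')
full=cloud('wrist',d,np.ones(d.shape,bool))
def sel(P,z0,z1,x0,x1,y0,y1):return P[(P[:,2]>z0)&(P[:,2]<z1)&(P[:,0]>x0)&(P[:,0]<x1)&(P[:,1]>y0)&(P[:,1]<y1)]
for nm,b in {'block':(92,110,500,640,-340,-150),'bar':(120,150,380,560,-320,-150),'gear':(76,88,380,520,-350,-150),'jaw':(62,76,400,700,-450,-50)}.items():
    P=sel(full,*b)
    if len(P)>10: print(nm,len(P),np.median(P[:,2]),cv2.minAreaRect(P[:,:2].astype(np.float32)))
for r in pinpoint('block_mid','wrist')[:2]: print(r['score'],r['point'],atz('wrist',r['point'],85))
E
python3 plan.py 562.5 -254 98 3.12
```

```text
t 1.95 pos [ 154.7 -579.7  216.9] rot [-3.142 -0.     1.832] F [ 0.7 -0.5  0.4] M [-0.04  0.02 -0.02] w 85.4 j [-0.98  0.04  0.08  0.   -1.62 -0.33]
t 2.05 pos [ 154.8 -579.7  217. ] rot [-3.142 -0.     1.832] F [ 0.3 -0.8 -0.3] M [0.03 0.01 0.04] w 85.1 j [-0.98  0.04  0.08  0.   -1.62 -0.33]
az -1.288 rv [ 0.    -0.    -1.288] shift dx dy dz [-400.6  334.4  119. ] j6 end 0.4 tip 22.0invalid input
invalid input
invalid input
```

View pics/w1.png

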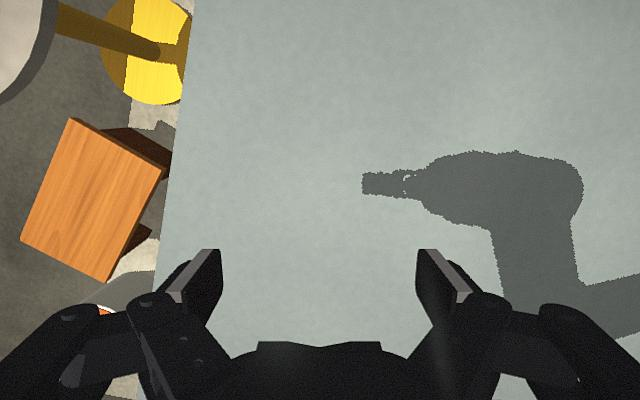

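The moves were refused, so this picture is only of the start pose. Rows probably need every key, so I'll test that.

```bash
python3 -m pendant '[{"dx":0,"dy":0,"dz":0,"ax":0,"ay":0,"az":-0.117,"jaw":58}]';python3 -m pendant '[{"dx":0,"dy":0,"dz":0,"ax":0,"ay":0,"az":-0.117,"jaw":58},{"dx":0,"dy":0,"dz":0,"ax":0,"ay":0,"az":-0.117,"jaw":58}]'
```

```text
clock: 2.13
position: [154.7, -579.7, 217.0]
ee_rot: [-3.142, -0.0, 1.948]
wrist_force: [0.1, 0.0, -0.0]
grip_width: 75.7
clock: 2.3
position: [154.7, -579.7, 216.9]
ee_rot: [3.142, -0.0, 2.188]
wrist_force: [-0.3, -0.7, 0.3]
grip_width: 58.3
```

```bash
cat > look.py <<'E'
from h import *
st(); img,d=snapshot('wrist');save(img,'w1')
full=cloud('wrist',d,np.ones(d.shape,bool))
def sel(P,z0,z1,x0,x1,y0,y1):return P[(P[:,2]>z0)&(P[:,2]<z1)&(P[:,0]>x0)&(P[:,0]<x1)&(P[:,1]>y0)&(P[:,1]<y1)]
for nm,b in {'block':(92,110,500,640,-340,-150),'bar':(120,150,380,560,-320,-150),'gear':(76,88,380,520,-350,-150),'jaw':(62,76,400,700,-450,-50)}.items():
    P=sel(full,*b)
    if len(P)>10: print(nm,len(P),np.median(P[:,2]),cv2.minAreaRect(P[:,:2].astype(np.float32)))
E
python3 -m pendant '[{"dx":0,"dy":0,"dz":0,"ax":0,"ay":0,"az":-0.117,"jaw":58},{"dx":0,"dy":0,"dz":0,"ax":0,"ay":0,"az":-0.117,"jaw":58},{"dx":0,"dy":0,"dz":0,"ax":0,"ay":0,"az":-0.117,"jaw":58},{"dx":0,"dy":0,"dz":0,"ax":0,"ay":0,"az":-0.117,"jaw":58},{"dx":0,"dy":0,"dz":0,"ax":0,"ay":0,"az":-0.117,"jaw":58},{"dx":0,"dy":0,"dz":0,"ax":0,"ay":0,"az":-0.117,"jaw":58},{"dx":0,"dy":0,"dz":0,"ax":0,"ay":0,"az":-0.117,"jaw":58},{"dx":0,"dy":0,"dz":0,"ax":0,"ay":0,"az":-0.117,"jaw":58}]' |tail -2
python3 -m pendant '[{"dx":-28,"dy":23.4,"dz":0,"ax":0,"ay":0,"az":0,"jaw":58},{"dx":-28,"dy":23.4,"dz":0,"ax":0,"ay":0,"az":0,"jaw":58},{"dx":-28,"dy":23.4,"dz":0,"ax":0,"ay":0,"az":0,"jaw":58},{"dx":-28,"dy":23.4,"dz":0,"ax":0,"ay":0,"az":0,"jaw":58},{"dx":-28,"dy":23.4,"dz":0,"ax":0,"ay":0,"az":0,"jaw":58},{"dx":-28,"dy":23.4,"dz":0,"ax":0,"ay":0,"az":0,"jaw":58},{"dx":-28,"dy":23.4,"dz":0,"ax":0,"ay":0,"az":0,"jaw":58},{"dx":-28,"dy":23.4,"dz":0,"ax":0,"ay":0,"az":0,"jaw":58}]'
python3 -m pendant '[{"dx":-28,"dy":23.4,"dz":0,"ax":0,"ay":0,"az":0,"jaw":58},{"dx":-28,"dy":23.4,"dz":0,"ax":0,"ay":0,"az":0,"jaw":58},{"dx":-28,"dy":23.4,"dz":0,"ax":0,"ay":0,"az":0,"jaw":58},{"dx":-28,"dy":23.4,"dz":0,"ax":0,"ay":0,"az":0,"jaw":58},{"dx":-28,"dy":23.4,"dz":0,"ax":0,"ay":0,"az":0,"jaw":58},{"dx":-28,"dy":23.4,"dz":0,"ax":0,"ay":0,"az":0,"jaw":58},{"dx":-8,"dy":6.8,"dz":0,"ax":0,"ay":0,"az":0,"jaw":58},{"dx":0,"dy":0,"dz":0,"ax":0,"ay":0,"az":0,"jaw":58}]'
python3 look.py; python3 plan.py 562.5 -254 98 3.12
```

```text
wrist_force: [0.5, -0.4, 1.5]
grip_width: 57.9
clock: 3.63
position: [384.2, -396.3, 217.3]
ee_rot: [-3.141, 0.001, 3.119]
wrist_force: [0.3, -0.6, -0.3]
grip_width: 57.7
clock: 4.3
position: [564.0, -252.4, 215.7]
ee_rot: [3.141, -0.002, 3.122]
wrist_force: [0.4, -1.0, -0.1]
grip_width: 57.9
t 4.3 pos [ 564.  -252.4  215.7] rot [ 3.141e+00 -2.000e-03  3.122e+00] F [ 0.4 -1.  -0.1] M [-0.1   0.05  0.01] w 57.9 j [-0.1   0.09  0.13 -0.   -1.62  0.08]
block 4901 100.36414813805327 ((561.250244140625, -255.322265625), (85.01021575927734, 44.74631118774414), 87.70457458496094)
bar 2497 141.1028317544342 ((450.6091003417969, -239.37905883789062), (18.768596649169922, 106.24150085449219), 67.93928527832031)
gear 4526 81.43435474136167 ((450.9932861328125, -238.89047241210938), (89.9076156616211, 61.369590759277344), 83.37601470947266)
jaw 9371 69.82065814770958 ((556.4927978515625, -253.68771362304688), (218.31129455566406, 197.98460388183594), 49.4041862487793)
t 4.35 pos [ 562.9 -253.6  216.2] rot [ 3.141e+00 -1.000e-03  3.121e+00] F [ 0.2 -1.2 -0. ] M [-0.02  0.02  0.01] w 58.1 j [-0.1   0.09  0.13 -0.   -1.62  0.08]
az 0.001 rv [ 0.    -0.001  0.001] shift dx dy dz [  0.4  -0.4 118.2] j6 end 0.4 tip 22.0
```

```bash
python3 -m pendant '[{"dx":0.8,"dy":-1,"dz":30,"ax":0,"ay":0,"az":0.01,"jaw":58},{"dx":0,"dy":0,"dz":30,"ax":0,"ay":0,"az":0,"jaw":58},{"dx":0,"dy":0,"dz":30,"ax":0,"ay":0,"az":0,"jaw":58},{"dx":0,"dy":0,"dz":18,"ax":0,"ay":0,"az":0,"jaw":58},{"dx":0,"dy":0,"dz":10,"ax":0,"ay":0,"az":0,"jaw":58},{"dx":0,"dy":0,"dz":0,"ax":0,"ay":0,"az":0,"jaw":58}]'
python3 -m pendant '[{"dx":0,"dy":0,"dz":0,"ax":0,"ay":0,"az":0,"jaw":35},{"dx":0,"dy":0,"dz":0,"ax":0,"ay":0,"az":0,"jaw":35},{"dx":0,"dy":0,"dz":0,"ax":0,"ay":0,"az":0,"jaw":35},{"dx":0,"dy":0,"dz":0,"ax":0,"ay":0,"az":0,"jaw":35},{"dx":0,"dy":0,"dz":0,"ax":0,"ay":0,"az":0,"jaw":35}]'
python3 -m pendant '[{"dx":0,"dy":0,"dz":-15,"ax":0,"ay":0,"az":0,"jaw":35},{"dx":0,"dy":0,"dz":-30,"ax":0,"ay":0,"az":0,"jaw":35},{"dx":0,"dy":0,"dz":-30,"ax":0,"ay":0,"az":0,"jaw":35},{"dx":0,"dy":0,"dz":-30,"ax":0,"ay":0,"az":0,"jaw":35},{"dx":0,"dy":0,"dz":0,"ax":0,"ay":0,"az":0,"jaw":35}]'
python3 plan.py 615 -4 34 3.13
```

```text
clock: 4.85
position: [559.7, -256.0, 96.7]
ee_rot: [3.141, -0.004, 3.107]
wrist_force: [-1.1, 0.0, -0.1]
grip_width: 58.3
clock: 5.27
position: [561.9, -255.6, 100.0]
ee_rot: [-3.141, 0.001, 3.109]
wrist_force: [1.0, 0.5, -0.3]
grip_width: 35.2
clock: 5.68
position: [563.5, -256.9, 212.4]
ee_rot: [-3.138, 0.011, 3.109]
wrist_force: [0.7, -0.2, 1.8]
grip_width: 34.9
t 5.68 pos [ 563.5 -256.9  212.4] rot [-3.138  0.011  3.109] F [ 0.7 -0.2  1.8] M [-0.04 -0.05  0.03] w 34.9 j [-0.1   0.08  0.12  0.   -1.6   0.07]
az -0.021 rv [-0.004  0.011 -0.021] shift dx dy dz [-48.5 253.5 178.4] j6 end -0.01 tip 22.0
```

The jaws closed to 35 mm, so the block was missed. I'll look.

```bash
python3 b.py | grep block; python3 look.py; python3 - <<'E'
from h import *
a=cv2.imread('pics/w1.png'); 
b=snapshot('side')[0][230:360,210:430,::-1]; b=cv2.resize(b,(640,378))
cv2.imwrite('pics/v4.png',cv2.resize(np.vstack([a,b]),None,fx=.75,fy=.75))
E
```

```text
top block 398 z 100.8 (array([ 552.2, -251.8]), array([83. , 25.9]), 88.0) [ 550.3 -248.7  100.8]
top block 0.59 [435. 211.] 443 zmax 108.0 top (array([ 551.4, -249.4]), array([77.2, 23.9]), 88.7) [ 550.6 -248.9  101.2]
side block 813 z 101.7 (array([ 564.2, -255.6]), array([85.8, 44.7]), 88.5) [ 564.  -259.6  101.7]
side block 0.91 [309. 299.] 891 zmax 106.0 top (array([ 564.7, -255.4]), array([85.4, 43.1]), 87.0) [ 563.5 -257.3  101.8]
t 6.33 pos [ 561.4 -255.5  203.8] rot [ 3.142 -0.     3.109] F [-0.7 -0.8 -0.6] M [ 0.01 -0.   -0.04] w 35.0 j [-0.1   0.08  0.11 -0.   -1.59  0.07]
block 5269 99.90823742891439 ((562.5975341796875, -254.35589599609375), (84.60033416748047, 45.01774978637695), 87.53596496582031)
bar 2771 140.68145578688177 ((451.4228820800781, -238.00282287597656), (18.645416259765625, 106.79499816894531), 67.81795501708984)
gear 4842 81.05754218370055 ((451.8544616699219, -237.87547302246094), (89.50458526611328, 61.54535675048828), 83.48529815673828)
jaw 9730 69.4250829021621 ((510.4898681640625, -244.30169677734375), (209.6990203857422, 174.98358154296875), 83.6200180053711)
```

View pics/v4.png

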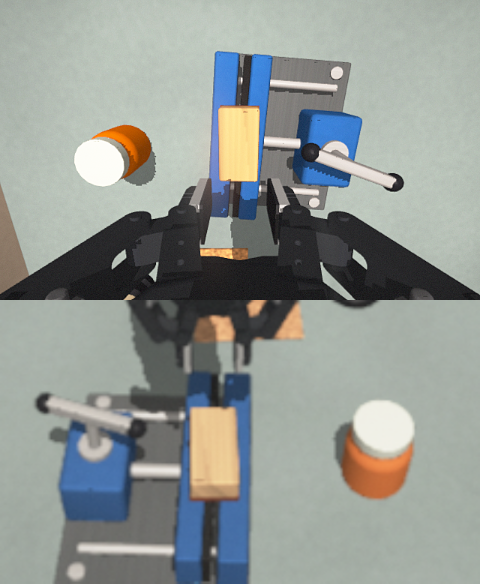

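The pictures suggest the gripper isn't where its reading says. I'll measure the fingers from the fixed cameras.

```bash
python3 - <<'E'
from h import *
s=st(); p=np.array(s['position'])
for cam in ['top','side']:
    img,d=snapshot(cam); F=cloud(cam,d,np.ones(d.shape,bool))
    m=(F[:,2]>160)&(F[:,0]>300)&(F[:,0]<760)&(abs(F[:,1])<420)
    P=F[m]
    for lo,hi in [(170,185),(185,200),(200,215),(215,240),(240,300),(300,400)]:
        Q=P[(P[:,2]>lo)&(P[:,2]<hi)]
        if len(Q)>5: print(cam,lo,hi,len(Q),'x',np.round(np.percentile(Q[:,0],[2,50,98])),'y',np.round(np.percentile(Q[:,1],[2,50,98])))
    m=camera_model(cam);E=np.array(m['extrinsics']);K=np.array(m['mtx'])
    q=K@(E[:3,:3]@p+E[:3,3]);print(cam,'TCP px',q[:2]/q[2],'campos',-E[:3,:3].T@E[:3,3])
m=camera_model('wrist');E=np.array(m['extrinsics']);K=np.array(m['mtx']);q=K@(E[:3,:3]@p+E[:3,3]);print('wrist TCP px',q/q[2],'campos',-E[:3,:3].T@E[:3,3],E[2,:3])
img=snapshot('side')[0]; save(cv2.resize(img[120:400,180:520],None,fx=2,fy=2),'v5')
E
```

```text
t 6.43 pos [ 561.5 -255.6  203.9] rot [ 3.142 -0.     3.109] F [-0.1  0.3  0.1] M [ 0.01  0.05 -0.03] w 34.8 j [-0.1   0.08  0.11 -0.   -1.59  0.07]
top 170 185 8 x [753. 756. 759.] y [28. 30. 33.]
top 215 240 20 x [530. 535. 543.] y [-254. -246. -243.]
top 240 300 205 x [506. 526. 544.] y [-259. -243. -237.]
top 300 400 388 x [496. 514. 540.] y [-263. -246. -224.]
top TCP px [452.43872858 202.51791869] campos [ 489.61053054   -8.05170655 1044.43635548]
side 215 240 85 x [532. 581. 594.] y [-267. -264. -246.]
side 240 300 782 x [509. 562. 616.] y [-273. -265. -246.]
side 300 400 2057 x [502. 561. 624.] y [-293. -273. -249.]
side TCP px [306.87263132 264.89276738] campos [ 530.36679967 -728.87099923  816.66723916]
wrist TCP px [318.89986879 242.76031765   1.        ] campos [ 559.26479565 -321.59148781  359.97708654] [ 0.00927913  0.26311959 -0.9647186 ]
```

View pics/v5.png

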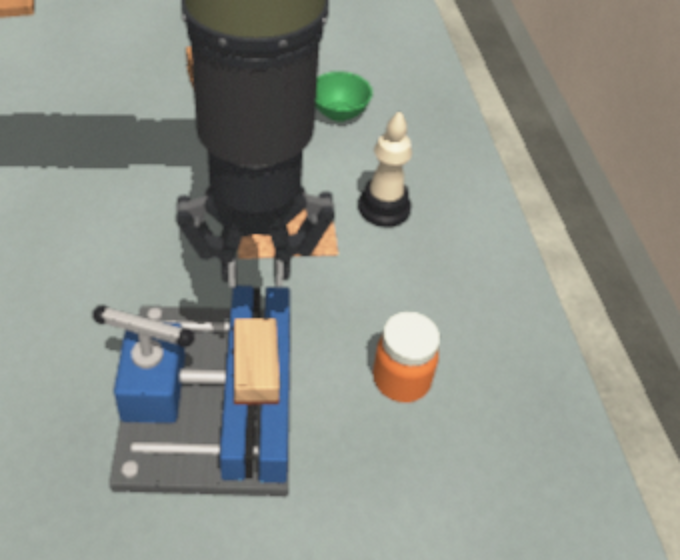

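The wrist depth and the side camera agree. The real fingertips are about 14 mm **behind** the reported TCP, where `tip_reach` says 22 mm ahead. The empty grasp fits this, so I'll go by the measured tips and lower the TCP to 62.

```bash
python3 -m pendant '[{"dx":-0.5,"dy":1.0,"dz":20,"ax":0,"ay":0,"az":0,"jaw":58},{"dx":0,"dy":0,"dz":30,"ax":0,"ay":0,"az":0,"jaw":58},{"dx":0,"dy":0,"dz":30,"ax":0,"ay":0,"az":0,"jaw":58},{"dx":0,"dy":0,"dz":26,"ax":0,"ay":0,"az":0,"jaw":58},{"dx":0,"dy":0,"dz":16,"ax":0,"ay":0,"az":0,"jaw":58},{"dx":0,"dy":0,"dz":10,"ax":0,"ay":0,"az":0,"jaw":58},{"dx":0,"dy":0,"dz":8,"ax":0,"ay":0,"az":0,"jaw":58},{"dx":0,"dy":0,"dz":2,"ax":0,"ay":0,"az":0,"jaw":58}]'
python3 -m pendant '[{"dx":0,"dy":0,"dz":0,"ax":0,"ay":0,"az":0,"jaw":35},{"dx":0,"dy":0,"dz":0,"ax":0,"ay":0,"az":0,"jaw":35},{"dx":0,"dy":0,"dz":0,"ax":0,"ay":0,"az":0,"jaw":35},{"dx":0,"dy":0,"dz":0,"ax":0,"ay":0,"az":0,"jaw":35},{"dx":0,"dy":0,"dz":0,"ax":0,"ay":0,"az":0,"jaw":35}]'
```

```text
clock: 7.3
position: [561.8, -254.5, 61.2]
ee_rot: [3.141, -0.001, 3.109]
wrist_force: [-1.0, 0.4, -0.3]
grip_width: 57.8
clock: 7.72
position: [562.5, -254.6, 62.9]
ee_rot: [-3.141, 0.001, 3.109]
wrist_force: [0.5, 0.8, 1.7]
grip_width: 44.2
```

```bash
python3 -m pendant '[{"dx":0,"dy":0,"dz":-15,"ax":0,"ay":0,"az":0,"jaw":35},{"dx":0,"dy":0,"dz":-25,"ax":0,"ay":0,"az":0,"jaw":35},{"dx":0,"dy":0,"dz":-25,"ax":0,"ay":0,"az":0,"jaw":35},{"dx":0,"dy":0,"dz":-10,"ax":0,"ay":0,"az":0,"jaw":35},{"dx":0,"dy":0,"dz":0,"ax":0,"ay":0,"az":0,"jaw":35}]'
python3 -m pendant '[{"dx":-4.4,"dy":25.2,"dz":0,"ax":0,"ay":0,"az":0,"jaw":35},{"dx":-4.4,"dy":25.2,"dz":0,"ax":0,"ay":0,"az":0,"jaw":35},{"dx":-4.4,"dy":25.2,"dz":0,"ax":0,"ay":0,"az":0,"jaw":35},{"dx":-4.4,"dy":25.2,"dz":0,"ax":0,"ay":0,"az":0,"jaw":35},{"dx":-4.4,"dy":25.2,"dz":0,"ax":0,"ay":0,"az":0,"jaw":35},{"dx":-4.4,"dy":25.2,"dz":0,"ax":0,"ay":0,"az":0,"jaw":35},{"dx":-4.4,"dy":25.2,"dz":0,"ax":0,"ay":0,"az":0,"jaw":35},{"dx":-4.4,"dy":25.2,"dz":0,"ax":0,"ay":0,"az":0,"jaw":35},{"dx":-4.4,"dy":25.2,"dz":0,"ax":0,"ay":0,"az":0,"jaw":35},{"dx":-4.4,"dy":25.2,"dz":0,"ax":0,"ay":0,"az":0,"jaw":35}]'
python3 -m pendant '[{"dx":0,"dy":0,"dz":0,"ax":0,"ay":0,"az":0,"jaw":35},{"dx":0,"dy":0,"dz":0,"ax":0,"ay":0,"az":0,"jaw":35}]'; python3 plan.py 615 -4 0 3.109
```

```text
clock: 8.13
position: [563.4, -255.1, 140.7]
ee_rot: [-3.14, 0.006, 3.109]
wrist_force: [0.1, 0.4, -0.1]
grip_width: 43.7
clock: 8.97
position: [613.7, -2.8, 135.1]
ee_rot: [3.141, -0.002, 3.109]
wrist_force: [0.2, 0.3, -1.3]
grip_width: 44.0
clock: 9.13
position: [613.7, -2.9, 135.0]
ee_rot: [-3.141, -0.003, 3.111]
wrist_force: [0.3, -0.8, -0.8]
grip_width: 43.6
t 9.13 pos [613.7  -2.9 135. ] rot [-3.141e+00 -3.000e-03  3.111e+00] F [ 0.3 -0.8 -0.8] M [-0.03 -0.01 -0.01] w 43.6 j [ 0.32  0.08 -0.02 -0.   -1.47 -0.35]
az 0.002 rv [-0.    -0.003  0.002] shift dx dy dz [ -1.3  -1.1 135. ] j6 end -0.03 tip 22.0
```

```bash
python3 -m pendant '[{"dx":0,"dy":0,"dz":30,"ax":0,"ay":0,"az":0,"jaw":35},{"dx":0,"dy":0,"dz":30,"ax":0,"ay":0,"az":0,"jaw":35},{"dx":0,"dy":0,"dz":30,"ax":0,"ay":0,"az":0,"jaw":35},{"dx":0,"dy":0,"dz":25,"ax":0,"ay":0,"az":0,"jaw":35},{"dx":0,"dy":0,"dz":13,"ax":0,"ay":0,"az":0,"jaw":35},{"dx":0,"dy":0,"dz":5,"ax":0,"ay":0,"az":0,"jaw":35},{"dx":0,"dy":0,"dz":3,"ax":0,"ay":0,"az":0,"jaw":35},{"dx":0,"dy":0,"dz":1.5,"ax":0,"ay":0,"az":0,"jaw":35},{"dx":0,"dy":0,"dz":0,"ax":0,"ay":0,"az":0,"jaw":35}]'
python3 -m pendant '[{"dx":0,"dy":0,"dz":0,"ax":0,"ay":0,"az":0,"jaw":60},{"dx":0,"dy":0,"dz":0,"ax":0,"ay":0,"az":0,"jaw":60},{"dx":0,"dy":0,"dz":0,"ax":0,"ay":0,"az":0,"jaw":60},{"dx":0,"dy":0,"dz":-15,"ax":0,"ay":0,"az":0,"jaw":60},{"dx":0,"dy":0,"dz":-30,"ax":0,"ay":0,"az":0,"jaw":60},{"dx":0,"dy":0,"dz":-30,"ax":0,"ay":0,"az":0,"jaw":60},{"dx":0,"dy":0,"dz":-30,"ax":0,"ay":0,"az":0,"jaw":60},{"dx":0,"dy":0,"dz":-25,"ax":0,"ay":0,"az":0,"jaw":60},{"dx":0,"dy":0,"dz":0,"ax":0,"ay":0,"az":0,"jaw":60},{"dx":0,"dy":0,"dz":0,"ax":0,"ay":0,"az":0,"jaw":60}]'
cat > c.py <<'E'
from h import *
# block on mat
for cam in ['top','side','wrist']:
    img,d=snapshot(cam)
    F=cloud(cam,d,np.ones(d.shape,bool))
    P=F[(F[:,2]>28)&(F[:,2]<45)&(F[:,0]>480)&(F[:,0]<720)&(abs(F[:,1])<110)]
    if len(P)>10: print(cam,'block',len(P),np.median(P[:,2]),cv2.minAreaRect(P[:,:2].astype(np.float32)))
E
python3 c.py; python3 plan.py 451.8 -238.3 160 1.16
```

```text
clock: 9.88
position: [615.2, -4.2, 1.0]
ee_rot: [3.141, 0.002, 3.109]
wrist_force: [-0.0, 0.7, -1.0]
grip_width: 43.8
clock: 10.72
position: [615.5, -3.9, 132.3]
ee_rot: [3.14, 0.005, 3.109]
wrist_force: [0.0, 0.4, -0.7]
grip_width: 59.8
top block 165 34.040777847507044 ((604.439208984375, -2.4203872680664062), (82.34574890136719, 26.404443740844727), 89.11540222167969)
side block 432 35.4029460535798 ((617.0347900390625, -5.8856353759765625), (86.59318542480469, 44.42514419555664), 88.22714233398438)
wrist block 5582 32.45301512089682 ((615.1505737304688, -3.9191970825195312), (84.55328369140625, 45.11952590942383), 87.40814971923828)
t 10.87 pos [613.7  -4.1 128.3] rot [ 3.142e+00 -2.000e-03  3.109e+00] F [-0.7 -0.6 -0.2] M [ 0.01 -0.02 -0.05] w 59.7 j [ 0.32  0.09 -0.03 -0.   -1.46 -0.35]
az 1.949 rv [-2.000e-03 -1.000e-03  1.949e+00] shift dx dy dz [-279.4  -54.9  -31.7] j6 end -1.5 tip 22.0
```

The block is on the mat at about (616, -5). Next is the T-handle.

```bash
python3 -m pendant '[{"dx":0,"dy":0,"dz":-16,"ax":0,"ay":0,"az":0.122,"jaw":45},{"dx":0,"dy":0,"dz":-16,"ax":0,"ay":0,"az":0.122,"jaw":45},{"dx":0,"dy":0,"dz":0,"ax":0,"ay":0,"az":0.122,"jaw":45},{"dx":0,"dy":0,"dz":0,"ax":0,"ay":0,"az":0.122,"jaw":45},{"dx":0,"dy":0,"dz":0,"ax":0,"ay":0,"az":0.122,"jaw":45},{"dx":0,"dy":0,"dz":0,"ax":0,"ay":0,"az":0.122,"jaw":45},{"dx":0,"dy":0,"dz":0,"ax":0,"ay":0,"az":0.122,"jaw":45},{"dx":0,"dy":0,"dz":0,"ax":0,"ay":0,"az":0.122,"jaw":45}]' >/dev/null
python3 -m pendant '[{"dx":0,"dy":0,"dz":0,"ax":0,"ay":0,"az":0.122,"jaw":45},{"dx":0,"dy":0,"dz":0,"ax":0,"ay":0,"az":0.122,"jaw":45},{"dx":0,"dy":0,"dz":0,"ax":0,"ay":0,"az":0.122,"jaw":45},{"dx":0,"dy":0,"dz":0,"ax":0,"ay":0,"az":0.122,"jaw":45},{"dx":0,"dy":0,"dz":0,"ax":0,"ay":0,"az":0.122,"jaw":45},{"dx":0,"dy":0,"dz":0,"ax":0,"ay":0,"az":0.122,"jaw":45},{"dx":0,"dy":0,"dz":0,"ax":0,"ay":0,"az":0.122,"jaw":45},{"dx":0,"dy":0,"dz":0,"ax":0,"ay":0,"az":0.122,"jaw":45}]'
python3 -m pendant '[{"dx":-28,"dy":-6.2,"dz":0,"ax":0,"ay":0,"az":0,"jaw":45},{"dx":-28,"dy":-6.2,"dz":0,"ax":0,"ay":0,"az":0,"jaw":45},{"dx":-28,"dy":-6.2,"dz":0,"ax":0,"ay":0,"az":0,"jaw":45},{"dx":-28,"dy":-6.2,"dz":0,"ax":0,"ay":0,"az":0,"jaw":45},{"dx":-28,"dy":-6.2,"dz":0,"ax":0,"ay":0,"az":0,"jaw":45},{"dx":-28,"dy":-6.2,"dz":0,"ax":0,"ay":0,"az":0,"jaw":45},{"dx":-28,"dy":-6.2,"dz":0,"ax":0,"ay":0,"az":0,"jaw":45},{"dx":-28,"dy":-6.2,"dz":0,"ax":0,"ay":0,"az":0,"jaw":45},{"dx":-28,"dy":-6.2,"dz":0,"ax":0,"ay":0,"az":0,"jaw":45},{"dx":-26,"dy":-5.6,"dz":0,"ax":0,"ay":0,"az":0,"jaw":45}]'
python3 -m pendant '[{"dx":0,"dy":0,"dz":0,"ax":0,"ay":0,"az":0,"jaw":45},{"dx":0,"dy":0,"dz":0,"ax":0,"ay":0,"az":0,"jaw":45}]'
cat > gap.py <<'E'
from h import *
# jaw gap in the vise frame
u=np.array([0.9939,-0.1099]);v=np.array([0.1099,0.9939]);o=np.array([539.9,-247.4])
import sys
for cam in sys.argv[1:] or ['top','side']:
    img,d=snapshot(cam);F=cloud(cam,d,np.ones(d.shape,bool))
    P=F[(F[:,2]>66)&(F[:,2]<75)];X=(P[:,:2]-o)@u;Y=(P[:,:2]-o)@v
    for y0 in (-90,-50,-10,30,60):
        k=(abs(Y-y0-10)<12)&(X>-90)&(X<80);x=np.sort(X[k])
        if len(x)<5: continue
        g=np.diff(x);i=np.argsort(g)[-2:]
        print(cam,y0,len(x),'range',round(x[0],1),round(x[-1],1),'gaps',[(round(x[j],1),round(x[j+1],1)) for j in sorted(i)])
    B=F[(F[:,2]>130)&(F[:,2]<150)&(abs(F[:,0]-451)<65)&(abs(F[:,1]+238)<65)]
    if len(B)>20: print(cam,'bar',len(B),cv2.minAreaRect(B[:,:2].astype(np.float32)))
E
python3 gap.py wrist top side; python3 plan.py 451.5 -238.3 110 1.183
```

```text
clock: 12.2
position: [613.8, -4.2, 159.9]
ee_rot: [-3.14, 0.001, 1.151]
wrist_force: [-0.2, 0.4, 0.4]
grip_width: 45.3
clock: 13.03
position: [444.7, -234.9, 160.4]
ee_rot: [-3.14, 0.0, 1.157]
wrist_force: [1.1, 0.2, -0.8]
grip_width: 44.9
clock: 13.2
position: [445.3, -234.7, 160.6]
ee_rot: [-3.14, 0.0, 1.154]
wrist_force: [-0.5, 0.7, 0.3]
grip_width: 45.1
wrist -90 503 range -9.0 23.0 gaps [(np.float64(-9.0), np.float64(-8.2)), (np.float64(22.2), np.float64(23.0))]
wrist -50 946 range -8.3 38.9 gaps [(np.float64(24.3), np.float64(28.9)), (np.float64(38.6), np.float64(38.9))]
wrist -10 1329 range -8.5 48.0 gaps [(np.float64(24.8), np.float64(28.9)), (np.float64(47.2), np.float64(48.0))]
wrist 60 453 range -8.6 18.4 gaps [(np.float64(13.3), np.float64(14.1)), (np.float64(17.3), np.float64(18.2))]
wrist bar 3815 ((449.5975646972656, -236.79783630371094), (18.681015014648438, 106.41324615478516), 67.6793441772461)
top -90 288 range -9.1 56.5 gaps [(np.float64(23.0), np.float64(28.8)), (np.float64(35.8), np.float64(36.6))]
top -50 285 range -8.8 56.6 gaps [(np.float64(22.8), np.float64
[... 586 characters left out ...]
at64(31.6))]
side -10 282 range -56.9 58.1 gaps [(np.float64(-56.4), np.float64(-6.6)), (np.float64(24.7), np.float64(31.0))]
side 30 259 range -6.3 57.6 gaps [(np.float64(25.2), np.float64(31.1)), (np.float64(55.4), np.float64(57.3))]
side 60 226 range -6.0 57.3 gaps [(np.float64(24.1), np.float64(32.2)), (np.float64(55.0), np.float64(57.0))]
side bar 365 ((451.80059814453125, -239.739501953125), (17.315683364868164, 106.63532257080078), 67.9520492553711)
t 13.35 pos [ 446.4 -233.4  160.8] rot [-3.14   0.     1.157] F [ 0.5  0.3 -0.3] M [-0.01  0.    0.03] w 45.2 j [-0.08 -0.22 -0.26 -0.   -1.53 -1.9 ]
az -0.026 rv [-0.001  0.    -0.026] shift dx dy dz [-2.6  6.6 50.8] j6 end -1.47 tip 22.0
```

```bash
python3 -m pendant '[{"dx":-2.6,"dy":6.6,"dz":15,"ax":0,"ay":0,"az":-0.026,"jaw":45},{"dx":0,"dy":0,"dz":15,"ax":0,"ay":0,"az":0,"jaw":45},{"dx":0,"dy":0,"dz":12,"ax":0,"ay":0,"az":0,"jaw":40},{"dx":0,"dy":0,"dz":8,"ax":0,"ay":0,"az":0,"jaw":40},{"dx":0,"dy":0,"dz":0,"ax":0,"ay":0,"az":0,"jaw":40}]'
python3 -m pendant '[{"dx":0,"dy":0,"dz":0,"ax":0,"ay":0,"az":0,"jaw":4},{"dx":0,"dy":0,"dz":0,"ax":0,"ay":0,"az":0,"jaw":4},{"dx":0,"dy":0,"dz":0,"ax":0,"ay":0,"az":0,"jaw":4},{"dx":0,"dy":0,"dz":0,"ax":0,"ay":0,"az":0,"jaw":4},{"dx":0,"dy":0,"dz":0,"ax":0,"ay":0,"az":0,"jaw":4},{"dx":0,"dy":0,"dz":0,"ax":0,"ay":0,"az":0,"jaw":4}]'; python3 plan.py 451.5 -238.3 110 1.183
```

```text
clock: 13.77
position: [450.4, -238.1, 109.1]
ee_rot: [-3.138, 0.0, 1.183]
wrist_force: [-0.6, -0.6, -1.4]
grip_width: 39.9
clock: 14.27
position: [451.8, -239.0, 112.7]
ee_rot: [3.14, -0.0, 1.183]
wrist_force: [-0.9, 3.7, 4.9]
grip_width: 10.3
t 14.27 pos [ 451.8 -239.   112.7] rot [ 3.14  -0.     1.183] F [-0.9  3.7  4.9] M [ 1.04  0.31 -0.01] w 10.3 j [-0.09 -0.19 -0.32  0.   -1.44 -1.87]
az -0.0 rv [ 0.002 -0.    -0.   ] shift dx dy dz [ 0.5 -0.5  2.7] j6 end -1.47 tip 22.0
```

```bash
python3 -m pendant '[{"dx":0,"dy":0,"dz":0,"ax":0,"ay":0,"az":-0.06,"jaw":4},{"dx":0,"dy":0,"dz":0,"ax":0,"ay":0,"az":-0.12,"jaw":4},{"dx":0,"dy":0,"dz":0,"ax":0,"ay":0,"az":-0.12,"jaw":4},{"dx":0,"dy":0,"dz":0,"ax":0,"ay":0,"az":-0.12,"jaw":4}]'; python3 -c "from h import *;st()"
python3 -m pendant '[{"dx":0,"dy":0,"dz":0,"ax":0,"ay":0,"az":-0.12,"jaw":4},{"dx":0,"dy":0,"dz":0,"ax":0,"ay":0,"az":-0.12,"jaw":4},{"dx":0,"dy":0,"dz":0,"ax":0,"ay":0,"az":-0.12,"jaw":4},{"dx":0,"dy":0,"dz":0,"ax":0,"ay":0,"az":-0.12,"jaw":4},{"dx":0,"dy":0,"dz":0,"ax":0,"ay":0,"az":-0.12,"jaw":4},{"dx":0,"dy":0,"dz":0,"ax":0,"ay":0,"az":-0.12,"jaw":4},{"dx":0,"dy":0,"dz":0,"ax":0,"ay":0,"az":-0.12,"jaw":4},{"dx":0,"dy":0,"dz":0,"ax":0,"ay":0,"az":-0.12,"jaw":4},{"dx":0,"dy":0,"dz":0,"ax":0,"ay":0,"az":-0.12,"jaw":4},{"dx":0,"dy":0,"dz":0,"ax":0,"ay":0,"az":0,"jaw":4}]'; python3 -c "from h import *;st()"; python3 gap.py top side | grep -v ' -90\| 60'
```

```text
clock: 14.6
position: [451.9, -238.2, 112.7]
ee_rot: [3.139, -0.001, 1.609]
wrist_force: [-1.5, 7.9, 7.4]
grip_width: 10.4
t 14.6 pos [ 451.9 -238.2  112.7] rot [ 3.139e+00 -1.000e-03  1.609e+00] F [-1.5  7.9  7.4] M [ 2.68  0.45 -0.2 ] w 10.4 j [-0.09 -0.19 -0.32 -0.   -1.44 -1.44]
clock: 15.43
position: [450.9, -236.6, 112.7]
ee_rot: [3.138, -0.002, 2.69]
wrist_force: [-7.8, 16.9, 12.1]
grip_width: 10.4
t 15.43 pos [ 450.9 -236.6  112.7] rot [ 3.138e+00 -2.000e-03  2.690e+00] F [-7.8 16.9 12.1] M [ 5.5   2.49 -0.  ] w 10.4 j [-0.09 -0.19 -0.32 -0.   -1.44 -0.36]
top -50 288 range -15.8 56.8 gaps [(np.float64(15.6), np.float64(16.3)), (np.float64(16.3), np.float64(28.7))]
top -10 291 range -15.7 56.7 gaps [(np.float64(16.1), np.float64(28.6)), (np.float64(36.8), np.float64(37.6))]
top 30 289 range -15.8 56.6 gaps [(np.float64(15.9), np.float64(28.4)), (np.float64(32.7), np.float64(33.4))]
side -50 352 range -89.7 58.6 gaps [(np.float64(-56.4), np.float64(-13.3)), (np.float64(18.2), np.float64(31.6))]
side -10 285 range -57.0 58.1 gaps [(np.float64(-56.3), np.float64(-13.3)), (np.float64(18.4), np.float64(31.0))]
side 30 259 range -57.0 57.6 gaps [(np.float64(-56.6), np.float64(-12.7)), (np.float64(18.7), np.float64(31.1))]
side bar 300 ((451.285400390625, -240.11026000976562), (103.47406768798828, 36.4918212890625), 51.97306442260742)
```

```bash
python3 -m pendant '[{"dx":0,"dy":0,"dz":0,"ax":0,"ay":0,"az":0,"jaw":30},{"dx":0,"dy":0,"dz":0,"ax":0,"ay":0,"az":0,"jaw":30},{"dx":0,"dy":0,"dz":0,"ax":0,"ay":0,"az":0,"jaw":30},{"dx":0,"dy":0,"dz":0,"ax":0,"ay":0,"az":0,"jaw":30}]'; python3 gap.py wrist | grep bar;python3 gap.py top side | grep bar; python3 plan.py 451.3 -238.2 110 2.683
```

```text
clock: 15.87
position: [451.0, -239.2, 111.2]
ee_rot: [-3.141, -0.0, 2.682]
wrist_force: [-0.3, -0.1, -1.0]
grip_width: 30.5
wrist bar 7598 ((448.4851379394531, -241.92721557617188), (93.17957305908203, 52.76884841918945), 87.29744720458984)
side bar 368 ((454.6924743652344, -242.8886260986328), (94.8227767944336, 53.91307830810547), 32.200748443603516)
t 16.02 pos [ 451.1 -239.2  111.3] rot [-3.141 -0.     2.682] F [ 0.1  1.2 -0.4] M [ 0.03 -0.04 -0.04] w 30.0 j [-0.09 -0.19 -0.32  0.   -1.44 -0.37]
az -0.001 rv [-0.    -0.    -0.001] shift dx dy dz [0.2 1.  1.3] j6 end 0.03 tip 22.0
```

```bash
python3 -m pendant '[{"dx":0.2,"dy":1,"dz":0,"ax":0,"ay":0,"az":0,"jaw":4},{"dx":0,"dy":0,"dz":0,"ax":0,"ay":0,"az":0,"jaw":4},{"dx":0,"dy":0,"dz":0,"ax":0,"ay":0,"az":0,"jaw":4},{"dx":0,"dy":0,"dz":0,"ax":0,"ay":0,"az":0,"jaw":4},{"dx":0,"dy":0,"dz":0,"ax":0,"ay":0,"az":-0.06,"jaw":4},{"dx":0,"dy":0,"dz":0,"ax":0,"ay":0,"az":-0.12,"jaw":4},{"dx":0,"dy":0,"dz":0,"ax":0,"ay":0,"az":-0.12,"jaw":4},{"dx":0,"dy":0,"dz":0,"ax":0,"ay":0,"az":-0.12,"jaw":4},{"dx":0,"dy":0,"dz":0,"ax":0,"ay":0,"az":-0.12,"jaw":4},{"dx":0,"dy":0,"dz":0,"ax":0,"ay":0,"az":-0.12,"jaw":4}]'
python3 -m pendant '[{"dx":0,"dy":0,"dz":0,"ax":0,"ay":0,"az":-0.12,"jaw":4},{"dx":0,"dy":0,"dz":0,"ax":0,"ay":0,"az":-0.12,"jaw":4},{"dx":0,"dy":0,"dz":0,"ax":0,"ay":0,"az":-0.12,"jaw":4},{"dx":0,"dy":0,"dz":0,"ax":0,"ay":0,"az":-0.12,"jaw":4},{"dx":0,"dy":0,"dz":0,"ax":0,"ay":0,"az":-0.12,"jaw":4},{"dx":0,"dy":0,"dz":0,"ax":0,"ay":0,"az":-0.12,"jaw":4},{"dx":0,"dy":0,"dz":0,"ax":0,"ay":0,"az":-0.12,"jaw":4},{"dx":0,"dy":0,"dz":0,"ax":0,"ay":0,"az":0,"jaw":4}]'
python3 -m pendant '[{"dx":0,"dy":0,"dz":0,"ax":0,"ay":0,"az":0,"jaw":30},{"dx":0,"dy":0,"dz":0,"ax":0,"ay":0,"az":0,"jaw":30},{"dx":0,"dy":0,"dz":0,"ax":0,"ay":0,"az":0,"jaw":30}]'
 python3 gap.py top | grep -v ' -90\| 60'; python3 plan.py 451.3 -238.2 110 4.183
```

```text
clock: 16.85
position: [449.8, -237.5, 111.6]
ee_rot: [3.14, -0.003, -2.935]
wrist_force: [-7.9, 5.3, 5.9]
grip_width: 10.2
clock: 17.52
position: [449.3, -237.8, 111.5]
ee_rot: [3.137, -0.002, -2.095]
wrist_force: [-10.7, 4.3, 5.0]
grip_width: 10.6
clock: 17.77
position: [451.7, -238.0, 111.5]
ee_rot: [-3.141, 0.0, -2.101]
wrist_force: [-0.5, 0.5, 0.1]
grip_width: 29.8
top -50 287 range -22.4 56.6 gaps [(np.float64(9.4), np.float64(28.6)), (np.float64(50.2), np.float64(50.9))]
top -10 283 range -22.5 56.6 gaps [(np.float64(9.5), np.float64(28.4)), (np.float64(46.1), np.float64(46.8))]
top 30 281 range -22.2 56.9 gaps [(np.float64(9.3), np.float64(28.3)), (np.float64(52.7), np.float64(53.5))]
t 17.82 pos [ 451.7 -238.   111.5] rot [-3.141  0.    -2.101] F [ 0.5 -0.5  0. ] M [-0.02  0.03  0.03] w 29.9 j [-0.09 -0.19 -0.32  0.   -1.44  1.13]
az -0.001 rv [-0.     0.    -0.001] shift dx dy dz [0.3 0.2 1.5] j6 end 1.53 tip 22.0
```

```bash
python3 -m pendant '[{"dx":0.5,"dy":0.9,"dz":0,"ax":0,"ay":0,"az":0,"jaw":4},{"dx":0,"dy":0,"dz":0,"ax":0,"ay":0,"az":0,"jaw":4},{"dx":0,"dy":0,"dz":0,"ax":0,"ay":0,"az":0,"jaw":4},{"dx":0,"dy":0,"dz":0,"ax":0,"ay":0,"az":0,"jaw":4},{"dx":0,"dy":0,"dz":0,"ax":0,"ay":0,"az":-0.12,"jaw":4},{"dx":0,"dy":0,"dz":0,"ax":0,"ay":0,"az":-0.12,"jaw":4},{"dx":0,"dy":0,"dz":0,"ax":0,"ay":0,"az":-0.12,"jaw":4},{"dx":0,"dy":0,"dz":0,"ax":0,"ay":0,"az":-0.12,"jaw":4},{"dx":0,"dy":0,"dz":0,"ax":0,"ay":0,"az":-0.12,"jaw":4},{"dx":0,"dy":0,"dz":0,"ax":0,"ay":0,"az":-0.12,"jaw":4}]'
python3 -m pendant '[{"dx":0,"dy":0,"dz":0,"ax":0,"ay":0,"az":-0.12,"jaw":4},{"dx":0,"dy":0,"dz":0,"ax":0,"ay":0,"az":-0.12,"jaw":4},{"dx":0,"dy":0,"dz":0,"ax":0,"ay":0,"az":-0.12,"jaw":4},{"dx":0,"dy":0,"dz":0,"ax":0,"ay":0,"az":-0.12,"jaw":4},{"dx":0,"dy":0,"dz":0,"ax":0,"ay":0,"az":0,"jaw":4}]'
python3 -m pendant '[{"dx":0,"dy":0,"dz":0,"ax":0,"ay":0,"az":0,"jaw":35},{"dx":0,"dy":0,"dz":0,"ax":0,"ay":0,"az":0,"jaw":35},{"dx":0,"dy":0,"dz":0,"ax":0,"ay":0,"az":0,"jaw":35},{"dx":0,"dy":0,"dz":-15,"ax":0,"ay":0,"az":0,"jaw":35},{"dx":0,"dy":0,"dz":-30,"ax":0,"ay":0,"az":0,"jaw":35},{"dx":0,"dy":0,"dz":-30,"ax":0,"ay":0,"az":0,"jaw":35},{"dx":0,"dy":0,"dz":-5,"ax":0,"ay":0,"az":0,"jaw":35},{"dx":0,"dy":0,"dz":0,"ax":0,"ay":0,"az":0,"jaw":35}]'
 python3 gap.py top side | grep -v ' -90\| 60'; python3 plan.py 554.5 211.5 190 1.757
```

```text
clock: 18.65
position: [450.2, -238.1, 111.7]
ee_rot: [3.141, -0.0, -1.375]
wrist_force: [-1.9, -0.9, 2.4]
grip_width: 10.4
clock: 19.07
position: [450.2, -238.0, 111.7]
ee_rot: [3.141, 0.0, -0.897]
wrist_force: [-3.4, -0.5, 3.0]
grip_width: 10.5
clock: 19.73
position: [451.8, -238.3, 194.5]
ee_rot: [-3.138, -0.004, -0.902]
wrist_force: [-0.2, -0.0, 0.3]
grip_width: 34.7
top -50 249 range -20.7 56.5 gaps [(np.float64(4.0), np.float64(28.5)), (np.float64(42.5), np.float64(43.3))]
top -10 260 range -22.0 56.8 gaps [(np.float64(4.1), np.float64(28.6)), (np.float64(50.5), np.float64(51.3))]
top 30 230 range -21.7 56.6 gaps [(np.float64(-21.7), np.float64(-19.6)), (np.float64(3.8), np.float64(28.1))]
side -50 362 range -89.8 58.7 gaps [(np.float64(-56.8), np.float64(-25.3)), (np.float64(6.1), np.float64(31.6))]
side -10 281 range -57.1 58.1 gaps [(np.float64(-56.6), np.float64(-25.5)), (np.float64(5.9), np.float64(32.3))]
side 30 255 range -56.9 57.6 gaps [(np.float64(-56.6), np.float64(-25.3)), (np.float64(5.7), np.float64(31.1))]
side bar 423 ((452.431640625, -238.66213989257812), (107.60845184326172, 16.923656463623047), 39.10023880004883)
t 19.83 pos [ 450.5 -237.6  190.9] rot [-3.141e+00  1.000e-03 -9.010e-01] F [-0.5  0.1 -0.8] M [0.01 0.   0.04] w 35.3 j [-0.09 -0.2  -0.19 -0.   -1.58  2.33]
az -2.658 rv [-1.000e-03 -0.000e+00 -2.658e+00] shift dx dy dz [422.1 185.3   0.9] j6 end -1.75 tip 22.0
```

The vise is open to about 24.5 mm. Now I move over the tile in slot 4.

```bash
python3 -m pendant '[{"dx":0,"dy":0,"dz":0,"ax":0,"ay":0,"az":0.121,"jaw":35},{"dx":0,"dy":0,"dz":0,"ax":0,"ay":0,"az":0.121,"jaw":35},{"dx":0,"dy":0,"dz":0,"ax":0,"ay":0,"az":0.121,"jaw":28},{"dx":0,"dy":0,"dz":0,"ax":0,"ay":0,"az":0.121,"jaw":28}]'
python3 -m pendant '[{"dx":-26.4,"dy":-11.6,"dz":0,"ax":0,"ay":0,"az":0,"jaw":28},{"dx":-26.4,"dy":-11.6,"dz":0,"ax":0,"ay":0,"az":0,"jaw":28},{"dx":-26.4,"dy":-11.6,"dz":0,"ax":0,"ay":0,"az":0,"jaw":28},{"dx":-26.4,"dy":-11.6,"dz":0,"ax":0,"ay":0,"az":0,"jaw":28},{"dx":-26.4,"dy":-11.6,"dz":0,"ax":0,"ay":0,"az":0,"jaw":28},{"dx":-26.4,"dy":-11.6,"dz":0,"ax":0,"ay":0,"az":0,"jaw":28},{"dx":-26.4,"dy":-11.6,"dz":0,"ax":0,"ay":0,"az":0,"jaw":28},{"dx":-26.4,"dy":-11.6,"dz":0,"ax":0,"ay":0,"az":0,"jaw":28}]'
python3 -m pendant '[{"dx":-26.4,"dy":-11.6,"dz":0,"ax":0,"ay":0,"az":0,"jaw":28},{"dx":-26.4,"dy":-11.6,"dz":0,"ax":0,"ay":0,"az":0,"jaw":28},{"dx":-26.4,"dy":-11.6,"dz":0,"ax":0,"ay":0,"az":0,"jaw":28},{"dx":-26.4,"dy":-11.6,"dz":0,"ax":0,"ay":0,"az":0,"jaw":28},{"dx":-26.4,"dy":-11.6,"dz":0,"ax":0,"ay":0,"az":0,"jaw":28},{"dx":-26.4,"dy":-11.6,"dz":0,"ax":0,"ay":0,"az":0,"jaw":28},{"dx":-26.4,"dy":-11.6,"dz":0,"ax":0,"ay":0,"az":0,"jaw":28},{"dx":-26.4,"dy":-11.6,"dz":0,"ax":0,"ay":0,"az":0,"jaw":28},{"dx":0,"dy":0,"dz":0,"ax":0,"ay":0,"az":0,"jaw":28},{"dx":0,"dy":0,"dz":0,"ax":0,"ay":0,"az":0,"jaw":28}]'
cat > t.py <<'E'
from h import *
s=st();p=np.array(s['position']);q=R.from_euler('xyz',s['ee_rot'])
img,d=snapshot('wrist');save(img,'w2');F=cloud('wrist',d,np.ones(d.shape,bool))
L=q.inv().apply(F-p);k=(abs(L[:,0])<60)&(abs(L[:,1])<14)&(L[:,2]<25)&(L[:,2]>-35)
T=L[k];print('tips z',np.round(np.percentile(T[:,2],[99]),1),'x',T[:,0].min().round(1),T[:,0].max().round(1)) if len(T) else 0
P=F[(F[:,2]>106)&(F[:,2]<118)&(F[:,0]>480)&(F[:,1]>130)&(F[:,0]<640)&(F[:,1]<320)]
v=np.array([-0.186,0.983]);c=np.array([547,252.3]);Y=(P[:,:2]-c)@v
for i in range(-2,3):
    Q=P[abs(Y-42*i)<14]
    if len(Q)>20: print('slot',i,len(Q),np.median(Q[:,2]).round(1),cv2.minAreaRect(Q[:,:2].astype(np.float32)))
P=F[(F[:,2]>45)&(F[:,2]<56)&(F[:,0]>440)&(F[:,1]>120)&(F[:,0]<660)&(F[:,1]<400)];print('rack',cv2.minAreaRect(P[:,:2].astype(np.float32)))
E
python3 t.py
```

```text
clock: 20.17
position: [449.9, -237.6, 189.6]
ee_rot: [3.139, 0.001, -1.391]
wrist_force: [-0.3, 0.3, 0.1]
grip_width: 28.0
clock: 20.83
position: [502.1, -11.7, 189.9]
ee_rot: [3.139, 0.0, -1.385]
wrist_force: [0.5, -0.5, 0.1]
grip_width: 27.8
clock: 21.67
position: [553.9, 212.5, 188.9]
ee_rot: [3.138, -0.001, -1.383]
wrist_force: [0.4, -0.2, 0.2]
grip_width: 28.2
t 21.67 pos [553.9 212.5 188.9] rot [ 3.138e+00 -1.000e-03 -1.383e+00] F [ 0.4 -0.2  0.2] M [-0.02 -0.    0.03] w 28.2 j [ 0.7   0.02  0.02 -0.   -1.57  1.05]
tips z [-15.2] x -27.3 27.9
slot -2 802 111.7 ((561.830810546875, 169.75640869140625), (43.85063552856445, 10.369476318359375), 10.480741500854492)
slot -1 741 111.7 ((553.9573364257812, 210.96092224121094), (44.29698181152344, 9.251938819885254), 10.500486373901367)
slot 0 795 111.7 ((546.2285766601562, 252.10816955566406), (43.97061538696289, 10.252758026123047), 10.494606971740723)
rack ((545.9876098632812, 252.25640869140625), (69.09158325195312, 225.0687255859375), 10.65636157989502)
```

View pics/w2.png

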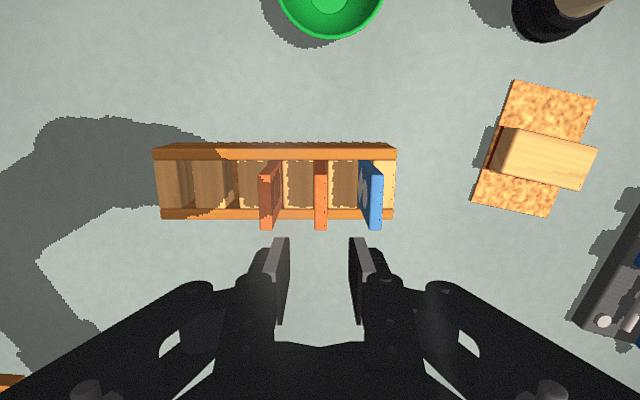

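The picture shows two terracotta tiles (columns 270 and 320) and the blue one (372). The block is on the mat, and the tool is lined up with the tile in slot 4.

```bash
python3 -m pendant '[{"dx":1.3,"dy":0,"dz":20,"ax":0,"ay":0,"az":0,"jaw":28},{"dx":0,"dy":0,"dz":28,"ax":0,"ay":0,"az":0,"jaw":28},{"dx":0,"dy":0,"dz":28,"ax":0,"ay":0,"az":0,"jaw":28},{"dx":0,"dy":0,"dz":25,"ax":0,"ay":0,"az":0,"jaw":28},{"dx":0,"dy":0,"dz":15,"ax":0,"ay":0,"az":0,"jaw":28},{"dx":0,"dy":0,"dz":7,"ax":0,"ay":0,"az":0,"jaw":28},{"dx":0,"dy":0,"dz":0,"ax":0,"ay":0,"az":0,"jaw":28}]'; python3 -c "from h import *;st()"
python3 -m pendant '[{"dx":0,"dy":0,"dz":0,"ax":0,"ay":0,"az":0,"jaw":3},{"dx":0,"dy":0,"dz":0,"ax":0,"ay":0,"az":0,"jaw":3},{"dx":0,"dy":0,"dz":0,"ax":0,"ay":0,"az":0,"jaw":3},{"dx":0,"dy":0,"dz":0,"ax":0,"ay":0,"az":0,"jaw":3},{"dx":0,"dy":0,"dz":0,"ax":0,"ay":0,"az":0,"jaw":3}]'; python3 -c "from h import *;st()"
```

```text
clock: 22.3
position: [553.9, 208.8, 66.5]
ee_rot: [3.138, -0.001, -1.386]
wrist_force: [0.1, 0.3, -0.1]
grip_width: 28.0
t 22.3 pos [553.9 208.8  66.5] rot [ 3.138e+00 -1.000e-03 -1.386e+00] F [ 0.1  0.3 -0.1] M [-0.02 -0.02 -0.  ] w 28.0 j [ 0.7   0.06 -0.17 -0.   -1.34  1.06]
clock: 22.72
position: [555.6, 210.5, 70.1]
ee_rot: [-3.139, 0.001, -1.384]
wrist_force: [-0.8, 0.6, 5.3]
grip_width: 9.5
t 22.72 pos [555.6 210.5  70.1] rot [-3.139e+00  1.000e-03 -1.384e+00] F [-0.8  0.6  5.3] M [-0.09  0.17 -0.04] w 9.5 j [ 0.7   0.06 -0.17  0.   -1.35  1.06]
```

```bash
python3 -m pendant '[{"dx":0,"dy":0,"dz":-10,"ax":0,"ay":0,"az":0,"jaw":3},{"dx":0,"dy":0,"dz":-20,"ax":0,"ay":0,"az":0,"jaw":3},{"dx":0,"dy":0,"dz":-20,"ax":0,"ay":0,"az":0,"jaw":3},{"dx":0,"dy":0,"dz":-25,"ax":0,"ay":0,"az":0,"jaw":3},{"dx":0,"dy":0,"dz":-25,"ax":0,"ay":0,"az":0,"jaw":3},{"dx":0,"dy":0,"dz":-15,"ax":0,"ay":0,"az":0,"jaw":3}]'
python3 -m pendant '[{"dx":0,"dy":0,"dz":0,"ax":0,"ay":0,"az":0.117,"jaw":3},{"dx":0,"dy":0,"dz":0,"ax":0,"ay":0,"az":0.117,"jaw":3},{"dx":0,"dy":0,"dz":0,"ax":0,"ay":0,"az":0.117,"jaw":3},{"dx":0,"dy":0,"dz":0,"ax":0,"ay":0,"az":0.117,"jaw":3},{"dx":0,"dy":0,"dz":0,"ax":0,"ay":0,"az":0.117,"jaw":3},{"dx":0,"dy":0,"dz":0,"ax":0,"ay":0,"az":0.117,"jaw":3},{"dx":0,"dy":0,"dz":0,"ax":0,"ay":0,"az":0.117,"jaw":3},{"dx":0,"dy":0,"dz":0,"ax":0,"ay":0,"az":0.117,"jaw":3}]'
python3 -m pendant '[{"dx":0,"dy":0,"dz":0,"ax":0,"ay":0,"az":0.117,"jaw":3},{"dx":0,"dy":0,"dz":0,"ax":0,"ay":0,"az":0.117,"jaw":3},{"dx":0,"dy":0,"dz":0,"ax":0,"ay":0,"az":0.117,"jaw":3},{"dx":0,"dy":0,"dz":0,"ax":0,"ay":0,"az":0.117,"jaw":3},{"dx":0,"dy":0,"dz":0,"ax":0,"ay":0,"az":0.117,"jaw":3},{"dx":0,"dy":0,"dz":0,"ax":0,"ay":0,"az":0.117,"jaw":3},{"dx":0,"dy":0,"dz":0,"ax":0,"ay":0,"az":0.117,"jaw":3},{"dx":0,"dy":0,"dz":0,"ax":0,"ay":0,"az":0.112,"jaw":3}]'
python3 -m pendant '[{"dx":-3,"dy":-27.5,"dz":0,"ax":0,"ay":0,"az":0,"jaw":3},{"dx":-3,"dy":-27.5,"dz":0,"ax":0,"ay":0,"az":0,"jaw":3},{"dx":-3,"dy":-27.5,"dz":0,"ax":0,"ay":0,"az":0,"jaw":3},{"dx":-3,"dy":-27.5,"dz":0,"ax":0,"ay":0,"az":0,"jaw":3},{"dx":-3,"dy":-27.5,"dz":0,"ax":0,"ay":0,"az":0,"jaw":3},{"dx":-3,"dy":-27.5,"dz":0,"ax":0,"ay":0,"az":0,"jaw":3},{"dx":-3,"dy":-27.5,"dz":0,"ax":0,"ay":0,"az":0,"jaw":3},{"dx":-3,"dy":-27.5,"dz":0,"ax":0,"ay":0,"az":0,"jaw":3},{"dx":-3,"dy":-27.5,"dz":0,"ax":0,"ay":0,"az":0,"jaw":3}]'
python3 -m pendant '[{"dx":-3,"dy":-27.5,"dz":0,"ax":0,"ay":0,"az":0,"jaw":3},{"dx":-3,"dy":-27.5,"dz":0,"ax":0,"ay":0,"az":0,"jaw":3},{"dx":-3,"dy":-27.5,"dz":0,"ax":0,"ay":0,"az":0,"jaw":3},{"dx":-3,"dy":-27.5,"dz":0,"ax":0,"ay":0,"az":0,"jaw":3},{"dx":-3,"dy":-27.5,"dz":0,"ax":0,"ay":0,"az":0,"jaw":3},{"dx":-3,"dy":-27.5,"dz":0,"ax":0,"ay":0,"az":0,"jaw":3},{"dx":-3,"dy":-27.5,"dz":0,"ax":0,"ay":0,"az":0,"jaw":3},{"dx":-3,"dy":-27.5,"dz":0,"ax":0,"ay":0,"az":0,"jaw":3},{"dx":0,"dy":0,"dz":0,"ax":0,"ay":0,"az":0,"jaw":3},{"dx":0,"dy":0,"dz":0,"ax":0,"ay":0,"az":0,"jaw":3}]'
python3 -c "
from h import *
save(snapshot('wrist')[0],'w3')"; python3 plan.py 553.4 -287.2 79 3.032
```

```text
clock: 23.22
position: [555.5, 210.4, 187.3]
ee_rot: [-3.138, 0.001, -1.384]
wrist_force: [0.4, 0.1, 0.2]
grip_width: 8.9
clock: 23.88
position: [554.7, 210.2, 183.9]
ee_rot: [3.141, -0.0, -2.326]
wrist_force: [0.5, -0.3, -0.4]
grip_width: 8.8
clock: 24.55
position: [554.7, 210.3, 183.9]
ee_rot: [3.141, -0.0, 3.026]
wrist_force: [0.1, -0.1, 0.0]
grip_width: 9.0
clock: 25.3
position: [554.2, -39.9, 184.1]
ee_rot: [3.141, 0.0, 3.032]
wrist_force: [0.4, 0.9, -1.9]
grip_width: 9.0
clock: 26.13
position: [553.8, -261.2, 183.3]
ee_rot: [3.141, -0.001, 3.029]
wrist_force: [-0.0, 0.7, -0.2]
grip_width: 8.9
t 26.18 pos [ 554.  -260.3  183.5] rot [ 3.141 -0.     3.03 ] F [-0.1  1.3 -0.4] M [ 0.06  0.04 -0.01] w 9.0 j [-0.11  0.07  0.06 -0.   -1.56  0.  ]
az -0.002 rv [ 0.    -0.    -0.002] shift dx dy dz [ -2.3 -26.8 104.5] j6 end 0.37 tip 22.0
```

View pics/w3.png

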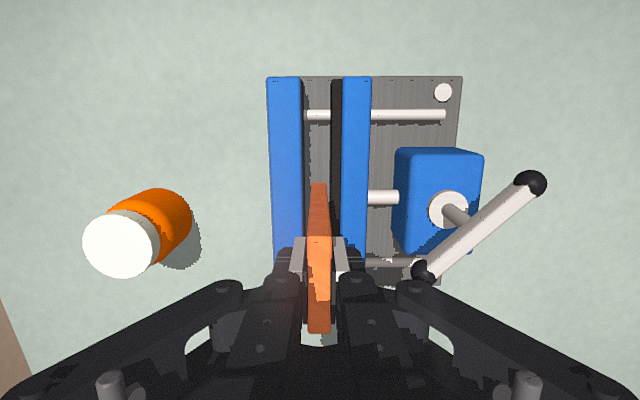

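```bash
python3 -m pendant '[{"dx":-2.3,"dy":-26.8,"dz":0,"ax":0,"ay":0,"az":0,"jaw":3},{"dx":0,"dy":0,"dz":0,"ax":0,"ay":0,"az":0,"jaw":3},{"dx":0,"dy":0,"dz":25,"ax":0,"ay":0,"az":0,"jaw":3},{"dx":0,"dy":0,"dz":25,"ax":0,"ay":0,"az":0,"jaw":3},{"dx":0,"dy":0,"dz":20,"ax":0,"ay":0,"az":0,"jaw":3},{"dx":0,"dy":0,"dz":15,"ax":0,"ay":0,"az":0,"jaw":3},{"dx":0,"dy":0,"dz":10,"ax":0,"ay":0,"az":0,"jaw":3},{"dx":0,"dy":0,"dz":4,"ax":0,"ay":0,"az":0,"jaw":3},{"dx":0,"dy":0,"dz":0,"ax":0,"ay":0,"az":0,"jaw":3}]'; python3 -c "
from h import *
st()"; python3 -m pendant '[{"dx":0,"dy":0,"dz":2,"ax":0,"ay":0,"az":0,"jaw":3},{"dx":0,"dy":0,"dz":2,"ax":0,"ay":0,"az":0,"jaw":3},{"dx":0,"dy":0,"dz":0,"ax":0,"ay":0,"az":0,"jaw":3}]';python3 -c "
from h import *
st()"
```

```text
clock: 26.93
position: [553.5, -286.3, 84.0]
ee_rot: [3.141, -0.001, 3.032]
wrist_force: [0.5, 0.3, -0.7]
grip_width: 9.5
t 26.93 pos [ 553.5 -286.3   84. ] rot [ 3.141e+00 -1.000e-03  3.032e+00] F [ 0.5  0.3 -0.7] M [ 0.02  0.06 -0.02] w 9.5 j [-0.16  0.13 -0.07 -0.   -1.38  0.05]
clock: 27.18
position: [554.0, -286.9, 81.1]
ee_rot: [3.142, 0.001, 3.032]
wrist_force: [0.2, 0.0, -0.7]
grip_width: 8.8
t 27.18 pos [ 554.  -286.9   81.1] rot [3.142e+00 1.000e-03 3.032e+00] F [ 0.2  0.  -0.7] M [0.01 0.07 0.04] w 8.8 j [-0.16  0.13 -0.07 -0.   -1.37  0.05]
```

```bash
python3 -m pendant '[{"dx":0,"dy":0,"dz":1.5,"ax":0,"ay":0,"az":0,"jaw":3},{"dx":0,"dy":0,"dz":1.5,"ax":0,"ay":0,"az":0,"jaw":3},{"dx":0,"dy":0,"dz":0,"ax":0,"ay":0,"az":0,"jaw":3}]';python3 -m pendant '[{"dx":0,"dy":0,"dz":1,"ax":0,"ay":0,"az":0,"jaw":3},{"dx":0,"dy":0,"dz":0,"ax":0,"ay":0,"az":0,"jaw":3}]';python3 -m pendant '[{"dx":0,"dy":0,"dz":1,"ax":0,"ay":0,"az":0,"jaw":3},{"dx":0,"dy":0,"dz":0,"ax":0,"ay":0,"az":0,"jaw":3}]'
```

```text
clock: 27.43
position: [553.9, -287.2, 78.2]
ee_rot: [-3.141, 0.001, 3.032]
wrist_force: [0.7, 0.3, 1.4]
grip_width: 9.5
clock: 27.6
position: [554.1, -287.2, 78.2]
ee_rot: [-3.141, 0.002, 3.032]
wrist_force: [-1.3, 1.0, 4.7]
grip_width: 9.1
clock: 27.77
position: [554.2, -287.3, 78.1]
ee_rot: [-3.14, 0.002, 3.032]
wrist_force: [-2.0, 1.5, 9.7]
grip_width: 9.0
```

It is down on the bed at TCP 78 (force rose to 9.7 N). Release and lift.

```bash
python3 -m pendant '[{"dx":0,"dy":0,"dz":-2,"ax":0,"ay":0,"az":0,"jaw":3},{"dx":0,"dy":0,"dz":0,"ax":0,"ay":0,"az":0,"jaw":14},{"dx":0,"dy":0,"dz":0,"ax":0,"ay":0,"az":0,"jaw":20},{"dx":0,"dy":0,"dz":0,"ax":0,"ay":0,"az":0,"jaw":28},{"dx":0,"dy":0,"dz":0,"ax":0,"ay":0,"az":0,"jaw":28}]'; python3 -m pendant '[{"dx":0,"dy":0,"dz":-10,"ax":0,"ay":0,"az":0,"jaw":28},{"dx":0,"dy":0,"dz":-20,"ax":0,"ay":0,"az":0,"jaw":28},{"dx":0,"dy":0,"dz":-28,"ax":0,"ay":0,"az":0,"jaw":28},{"dx":0,"dy":0,"dz":-28,"ax":0,"ay":0,"az":0,"jaw":28},{"dx":0,"dy":0,"dz":-24,"ax":0,"ay":0,"az":0,"jaw":28},{"dx":0,"dy":0,"dz":0,"ax":0,"ay":0,"az":0,"jaw":28}]'
cat > vt.py <<'E'
from h import *
u=np.array([0.9939,-0.1099]);v=np.array([0.1099,0.9939]);n=np.array([569.7,-250.7])
for cam in ['top','side','wrist']:
    img,d=snapshot(cam);F=cloud(cam,d,np.ones(d.shape,bool))
    X=(F[:,:2]-n)@u;Y=(F[:,:2]-n)@v
    for lo,hi in [(112,126),(76,112)]:
      for a,b in [(-100,0),(0,100)]:
        k=(F[:,2]>lo)&(F[:,2]<hi)&(X>-45)&(X<20)&(Y>a)&(Y<b)
        if k.sum()>8: print(cam,(lo,hi),(a,b),k.sum(),'x',np.round([X[k].min(),np.median(X[k]),X[k].max()],1),'y',np.round([Y[k].min(),Y[k].max()],1),'z',np.round(np.percentile(F[k,2],95),1))
E
python3 vt.py; python3 plan.py 546.6 252.2 180 1.757
```

```text
clock: 28.18
position: [553.4, -286.9, 77.0]
ee_rot: [3.141, -0.001, 3.031]
wrist_force: [-0.3, -0.0, -0.2]
grip_width: 28.0
clock: 28.68
position: [555.4, -288.4, 195.2]
ee_rot: [-3.138, 0.009, 3.031]
wrist_force: [0.2, -0.3, 1.1]
grip_width: 27.5
top (112, 126) (-100, 0) 95 x [-17.6 -13.   -7.4] y [-56.5 -12.7] z 122.3
top (76, 112) (-100, 0) 43 x [-17.8 -17.3  -9.9] y [-55.2 -12.6] z 111.2
side (112, 126) (-100, 0) 113 x [-15.5 -10.5  -5.5] y [-57.6 -13.1] z 123.1
side (76, 112) (-100, 0) 57 x [-15.3  -9.3  15.6] y [-58.5 -14.9] z 110.0
wrist (112, 126) (-100, 0) 762 x [-17.2 -12.2  -7.7] y [-57.4 -13.6] z 118.3
wrist (76, 112) (-100, 0) 104 x [-17.  -12.2  -7.5] y [-57.4 -56.2] z 111.1
t 28.83 pos [ 553.6 -286.8  187.6] rot [3.141 0.    3.032] F [-0.7 -0.6 -0.4] M [-0.01 -0.03 -0.01] w 28.1 j [-0.16  0.1   0.1  -0.   -1.57  0.05]
az 1.275 rv [ 1.000e-03 -0.000e+00  1.275e+00] shift dx dy dz [531.   92.9   7.6] j6 end -1.82 tip 22.0
```

```bash
python3 -m pendant '[{"dx":0,"dy":0,"dz":0,"ax":0,"ay":0,"az":0.12,"jaw":28},{"dx":0,"dy":0,"dz":0,"ax":0,"ay":0,"az":0.12,"jaw":28},{"dx":0,"dy":0,"dz":0,"ax":0,"ay":0,"az":0.12,"jaw":28},{"dx":0,"dy":0,"dz":0,"ax":0,"ay":0,"az":0.12,"jaw":28},{"dx":0,"dy":0,"dz":0,"ax":0,"ay":0,"az":0.12,"jaw":28},{"dx":0,"dy":0,"dz":0,"ax":0,"ay":0,"az":0.12,"jaw":28},{"dx":0,"dy":0,"dz":0,"ax":0,"ay":0,"az":0.12,"jaw":28},{"dx":0,"dy":0,"dz":0,"ax":0,"ay":0,"az":0.12,"jaw":28},{"dx":0,"dy":0,"dz":0,"ax":0,"ay":0,"az":0.12,"jaw":28},{"dx":0,"dy":0,"dz":0,"ax":0,"ay":0,"az":0.12,"jaw":28}]' | sed -n 2,3p
python3 -m pendant '[{"dx":20,"dy":3.5,"dz":0,"ax":0,"ay":0,"az":0.075,"jaw":28},{"dx":28,"dy":4.9,"dz":0,"ax":0,"ay":0,"az":0,"jaw":28},{"dx":28,"dy":4.9,"dz":0,"ax":0,"ay":0,"az":0,"jaw":28},{"dx":28,"dy":4.9,"dz":0,"ax":0,"ay":0,"az":0,"jaw":28},{"dx":28,"dy":4.9,"dz":0,"ax":0,"ay":0,"az":0,"jaw":28},{"dx":28,"dy":4.9,"dz":0,"ax":0,"ay":0,"az":0,"jaw":28},{"dx":28,"dy":4.9,"dz":0,"ax":0,"ay":0,"az":0,"jaw":28},{"dx":28,"dy":4.9,"dz":0,"ax":0,"ay":0,"az":0,"jaw":28},{"dx":28,"dy":4.9,"dz":0,"ax":0,"ay":0,"az":0,"jaw":28},{"dx":28,"dy":4.9,"dz":0,"ax":0,"ay":0,"az":0,"jaw":28}]' | sed -n 2,3p
python3 -m pendant '[{"dx":28,"dy":4.9,"dz":0,"ax":0,"ay":0,"az":0,"jaw":28},{"dx":28,"dy":4.9,"dz":0,"ax":0,"ay":0,"az":0,"jaw":28},{"dx":28,"dy":4.9,"dz":0,"ax":0,"ay":0,"az":0,"jaw":28},{"dx":28,"dy":4.9,"dz":0,"ax":0,"ay":0,"az":0,"jaw":28},{"dx":28,"dy":4.9,"dz":0,"ax":0,"ay":0,"az":0,"jaw":28},{"dx":28,"dy":4.9,"dz":0,"ax":0,"ay":0,"az":0,"jaw":28},{"dx":28,"dy":4.9,"dz":0,"ax":0,"ay":0,"az":0,"jaw":28},{"dx":28,"dy":4.9,"dz":0,"ax":0,"ay":0,"az":0,"jaw":28},{"dx":28,"dy":4.9,"dz":0,"ax":0,"ay":0,"az":0,"jaw":28}]' | sed -n 2,3p
python3 -m pendant '[{"dx":0,"dy":0,"dz":0,"ax":0,"ay":0,"az":0,"jaw":28},{"dx":0,"dy":0,"dz":0,"ax":0,"ay":0,"az":0,"jaw":28}]'; python3 t.py;python3 plan.py 546.4 252.1 66 1.757
```

```text
position: [553.0, -286.7, 185.8]
ee_rot: [-3.139, -0.002, 1.826]
position: [547.8, -9.6, 186.1]
ee_rot: [-3.139, -0.0, 1.757]
position: [544.6, 246.0, 186.0]
ee_rot: [-3.139, 0.001, 1.757]
clock: 31.42
position: [544.5, 245.9, 185.5]
ee_rot: [-3.138, 0.001, 1.759]
wrist_force: [0.4, -0.0, -0.2]
grip_width: 27.9
t 31.42 pos [544.5 245.9 185.5] rot [-3.138e+00  1.000e-03  1.759e+00] F [ 0.4 -0.  -0.2] M [-0.03 -0.02 -0.02] w 27.9 j [ 0.76  0.04  0.02 -0.   -1.56 -2.14]
tips z [-15.] x -28.3 27.1
slot -2 855 111.5 ((561.6871337890625, 169.54937744140625), (43.98138427734375, 10.167994499206543), 10.967126846313477)
slot 0 742 111.6 ((545.9956665039062, 251.88763427734375), (43.469356536865234, 9.175240516662598), 10.776796340942383)
rack ((546.4503173828125, 251.89974975585938), (69.07063293457031, 224.99256896972656), 10.624494552612305)
t 31.47 pos [544.8 245.  186. ] rot [-3.139e+00  1.000e-03  1.758e+00] F [-1.1  0.  -0.3] M [-0.02 -0.07 -0.03] w 28.1 j [ 0.76  0.03  0.02 -0.   -1.56 -2.14]
az 0.001 rv [-0.002  0.001  0.001] shift dx dy dz [  6.7   2.9 120. ] j6 end -1.82 tip 22.0
```

```bash
python3 -m pendant '[{"dx":6.4,"dy":2.8,"dz":0,"ax":0,"ay":0,"az":0,"jaw":28},{"dx":0,"dy":0,"dz":20,"ax":0,"ay":0,"az":0,"jaw":28},{"dx":0,"dy":0,"dz":28,"ax":0,"ay":0,"az":0,"jaw":28},{"dx":0,"dy":0,"dz":28,"ax":0,"ay":0,"az":0,"jaw":28},{"dx":0,"dy":0,"dz":25,"ax":0,"ay":0,"az":0,"jaw":28},{"dx":0,"dy":0,"dz":12,"ax":0,"ay":0,"az":0,"jaw":28},{"dx":0,"dy":0,"dz":5,"ax":0,"ay":0,"az":0,"jaw":28},{"dx":0,"dy":0,"dz":0,"ax":0,"ay":0,"az":0,"jaw":28}]'
python3 -m pendant '[{"dx":0,"dy":0,"dz":0,"ax":0,"ay":0,"az":0,"jaw":3},{"dx":0,"dy":0,"dz":0,"ax":0,"ay":0,"az":0,"jaw":3},{"dx":0,"dy":0,"dz":0,"ax":0,"ay":0,"az":0,"jaw":3},{"dx":0,"dy":0,"dz":0,"ax":0,"ay":0,"az":0,"jaw":3},{"dx":0,"dy":0,"dz":0,"ax":0,"ay":0,"az":0,"jaw":3}]'
python3 -m pendant '[{"dx":0,"dy":0,"dz":-10,"ax":0,"ay":0,"az":0,"jaw":3},{"dx":0,"dy":0,"dz":-20,"ax":0,"ay":0,"az":0,"jaw":3},{"dx":0,"dy":0,"dz":-20,"ax":0,"ay":0,"az":0,"jaw":3},{"dx":0,"dy":0,"dz":-25,"ax":0,"ay":0,"az":0,"jaw":3},{"dx":0,"dy":0,"dz":-25,"ax":0,"ay":0,"az":0,"jaw":3},{"dx":0,"dy":0,"dz":-15,"ax":0,"ay":0,"az":0,"jaw":3},{"dx":0,"dy":0,"dz":0,"ax":0,"ay":0,"az":0,"jaw":3}]'; python3 plan.py 561.2 -214.6 183 3.032
```

```text
clock: 32.13
position: [546.9, 251.1, 69.0]
ee_rot: [-3.141, 0.001, 1.756]
wrist_force: [-0.5, -0.3, -0.2]
grip_width: 28.1
clock: 32.55
position: [548.0, 252.3, 71.7]
ee_rot: [3.138, -0.001, 1.757]
wrist_force: [-0.9, 0.3, 5.0]
grip_width: 9.0
clock: 33.13
position: [548.2, 252.2, 189.5]
ee_rot: [3.136, -0.002, 1.757]
wrist_force: [-0.1, 0.0, 0.2]
grip_width: 8.9
t 33.13 pos [548.2 252.2 189.5] rot [ 3.136e+00 -2.000e-03  1.757e+00] F [-0.1  0.   0.2] M [-0.07 -0.04  0.03] w 8.9 j [ 0.76  0.04  0.04  0.   -1.56 -2.15]
az -1.275 rv [ 0.007  0.002 -1.275] shift dx dy dz [ -64.  -462.6    6.5] j6 end 0.26 tip 22.0
```

```bash
python3 -m pendant '[{"dx":0,"dy":0,"dz":0,"ax":0,"ay":0,"az":-0.12,"jaw":3},{"dx":0,"dy":0,"dz":0,"ax":0,"ay":0,"az":-0.12,"jaw":3},{"dx":0,"dy":0,"dz":0,"ax":0,"ay":0,"az":-0.12,"jaw":3},{"dx":0,"dy":0,"dz":0,"ax":0,"ay":0,"az":-0.12,"jaw":3},{"dx":0,"dy":0,"dz":0,"ax":0,"ay":0,"az":-0.12,"jaw":3},{"dx":0,"dy":0,"dz":0,"ax":0,"ay":0,"az":-0.12,"jaw":3},{"dx":0,"dy":0,"dz":0,"ax":0,"ay":0,"az":-0.12,"jaw":3},{"dx":0,"dy":0,"dz":0,"ax":0,"ay":0,"az":-0.12,"jaw":3},{"dx":0,"dy":0,"dz":0,"ax":0,"ay":0,"az":-0.12,"jaw":3},{"dx":0,"dy":0,"dz":0,"ax":0,"ay":0,"az":-0.12,"jaw":3}]' | sed -n 2,3p
python3 -m pendant '[{"dx":0,"dy":0,"dz":0,"ax":0,"ay":0,"az":-0.075,"jaw":3},{"dx":-3.8,"dy":-27.2,"dz":0,"ax":0,"ay":0,"az":0,"jaw":3},{"dx":-3.8,"dy":-27.2,"dz":0,"ax":0,"ay":0,"az":0,"jaw":3},{"dx":-3.8,"dy":-27.2,"dz":0,"ax":0,"ay":0,"az":0,"jaw":3},{"dx":-3.8,"dy":-27.2,"dz":0,"ax":0,"ay":0,"az":0,"jaw":3},{"dx":-3.8,"dy":-27.2,"dz":0,"ax":0,"ay":0,"az":0,"jaw":3},{"dx":-3.8,"dy":-27.2,"dz":0,"ax":0,"ay":0,"az":0,"jaw":3},{"dx":-3.8,"dy":-27.2,"dz":0,"ax":0,"ay":0,"az":0,"jaw":3},{"dx":-3.8,"dy":-27.2,"dz":0,"ax":0,"ay":0,"az":0,"jaw":3},{"dx":-3.8,"dy":-27.2,"dz":0,"ax":0,"ay":0,"az":0,"jaw":3}]' | sed -n 2,3p
python3 -m pendant '[{"dx":-3.8,"dy":-27.2,"dz":0,"ax":0,"ay":0,"az":0,"jaw":3},{"dx":-3.8,"dy":-27.2,"dz":0,"ax":0,"ay":0,"az":0,"jaw":3},{"dx":-3.8,"dy":-27.2,"dz":0,"ax":0,"ay":0,"az":0,"jaw":3},{"dx":-3.8,"dy":-27.2,"dz":0,"ax":0,"ay":0,"az":0,"jaw":3},{"dx":-3.8,"dy":-27.2,"dz":0,"ax":0,"ay":0,"az":0,"jaw":3},{"dx":-3.8,"dy":-27.2,"dz":0,"ax":0,"ay":0,"az":0,"jaw":3},{"dx":-3.8,"dy":-27.2,"dz":0,"ax":0,"ay":0,"az":0,"jaw":3},{"dx":-3.8,"dy":-27.2,"dz":0,"ax":0,"ay":0,"az":0,"jaw":3},{"dx":0,"dy":0,"dz":0,"ax":0,"ay":0,"az":0,"jaw":3},{"dx":0,"dy":0,"dz":0,"ax":0,"ay":0,"az":0,"jaw":3}]'; python3 plan.py 561.2 -214.6 84 3.032
```

```text
position: [546.3, 251.6, 183.3]
ee_rot: [-3.141, -0.002, 2.963]
position: [553.3, 3.4, 183.5]
ee_rot: [3.142, -0.002, 3.032]
clock: 35.63
position: [559.6, -216.0, 183.0]
ee_rot: [3.141, -0.003, 3.029]
wrist_force: [0.3, 0.0, -0.6]
grip_width: 9.1
t 35.63 pos [ 559.6 -216.   183. ] rot [ 3.141e+00 -3.000e-03  3.029e+00] F [ 0.3  0.  -0.6] M [ 0.03 -0.04 -0.02] w 9.1 j [-0.04  0.04  0.02 -0.   -1.56 -0.08]
az -0.003 rv [ 0.001 -0.003 -0.003] shift dx dy dz [-1.4  1.6 99. ] j6 end 0.26 tip 22.0
```

```bash
python3 -m pendant '[{"dx":-1.4,"dy":1.6,"dz":0,"ax":0,"ay":0,"az":0,"jaw":3},{"dx":0,"dy":0,"dz":0,"ax":0,"ay":0,"az":0,"jaw":3},{"dx":0,"dy":0,"dz":25,"ax":0,"ay":0,"az":0,"jaw":3},{"dx":0,"dy":0,"dz":25,"ax":0,"ay":0,"az":0,"jaw":3},{"dx":0,"dy":0,"dz":20,"ax":0,"ay":0,"az":0,"jaw":3},{"dx":0,"dy":0,"dz":15,"ax":0,"ay":0,"az":0,"jaw":3},{"dx":0,"dy":0,"dz":10,"ax":0,"ay":0,"az":0,"jaw":3},{"dx":0,"dy":0,"dz":4,"ax":0,"ay":0,"az":0,"jaw":3},{"dx":0,"dy":0,"dz":0,"ax":0,"ay":0,"az":0,"jaw":3}]'; python3 -m pendant '[{"dx":0,"dy":0,"dz":2,"ax":0,"ay":0,"az":0,"jaw":3},{"dx":0,"dy":0,"dz":1,"ax":0,"ay":0,"az":0,"jaw":3},{"dx":0,"dy":0,"dz":0,"ax":0,"ay":0,"az":0,"jaw":3}]'; python3 -m pendant '[{"dx":0,"dy":0,"dz":1.5,"ax":0,"ay":0,"az":0,"jaw":3},{"dx":0,"dy":0,"dz":0,"ax":0,"ay":0,"az":0,"jaw":3}]'
```

```text
clock: 36.38
position: [561.8, -212.9, 84.9]
ee_rot: [3.142, -0.001, 3.033]
wrist_force: [0.3, 0.1, -0.8]
grip_width: 8.7
clock: 36.63
position: [562.4, -213.5, 83.3]
ee_rot: [3.142, 0.001, 3.032]
wrist_force: [-0.4, -0.6, -1.3]
grip_width: 9.2
clock: 36.8
position: [562.1, -213.6, 81.1]
ee_rot: [3.141, 0.0, 3.031]
wrist_force: [-0.3, -0.1, -0.6]
grip_width: 8.8
```

```bash
python3 -m pendant '[{"dx":0,"dy":0,"dz":1.5,"ax":0,"ay":0,"az":0,"jaw":3},{"dx":0,"dy":0,"dz":0,"ax":0,"ay":0,"az":0,"jaw":3}]'; python3 -m pendant '[{"dx":0,"dy":0,"dz":1,"ax":0,"ay":0,"az":0,"jaw":3},{"dx":0,"dy":0,"dz":0,"ax":0,"ay":0,"az":0,"jaw":3}]'; python3 -m pendant '[{"dx":0,"dy":0,"dz":1,"ax":0,"ay":0,"az":0,"jaw":3},{"dx":0,"dy":0,"dz":0,"ax":0,"ay":0,"az":0,"jaw":3}]'
```

```text
clock: 36.97
position: [562.2, -213.7, 79.8]
ee_rot: [-3.141, 0.001, 3.032]
wrist_force: [-0.0, -0.7, 0.5]
grip_width: 8.9
clock: 37.13
position: [562.3, -213.8, 79.7]
ee_rot: [-3.141, 0.001, 3.032]
wrist_force: [-1.4, 0.1, 4.7]
grip_width: 8.9
clock: 37.3
position: [562.5, -213.9, 79.7]
ee_rot: [-3.141, 0.002, 3.032]
wrist_force: [-2.3, 0.8, 8.7]
grip_width: 8.7
```

On the bed. Release, lift, hold still briefly and check.

```bash
python3 -m pendant '[{"dx":0,"dy":0,"dz":-2,"ax":0,"ay":0,"az":0,"jaw":3},{"dx":0,"dy":0,"dz":0,"ax":0,"ay":0,"az":0,"jaw":14},{"dx":0,"dy":0,"dz":0,"ax":0,"ay":0,"az":0,"jaw":20},{"dx":0,"dy":0,"dz":0,"ax":0,"ay":0,"az":0,"jaw":28},{"dx":0,"dy":0,"dz":0,"ax":0,"ay":0,"az":0,"jaw":28}]'; python3 -m pendant '[{"dx":0,"dy":0,"dz":-10,"ax":0,"ay":0,"az":0,"jaw":28},{"dx":0,"dy":0,"dz":-20,"ax":0,"ay":0,"az":0,"jaw":28},{"dx":0,"dy":0,"dz":-28,"ax":0,"ay":0,"az":0,"jaw":28},{"dx":0,"dy":0,"dz":-28,"ax":0,"ay":0,"az":0,"jaw":28},{"dx":0,"dy":0,"dz":-24,"ax":0,"ay":0,"az":0,"jaw":28},{"dx":0,"dy":0,"dz":0,"ax":0,"ay":0,"az":0,"jaw":28},{"dx":0,"dy":0,"dz":0,"ax":0,"ay":0,"az":0,"jaw":28},{"dx":0,"dy":0,"dz":0,"ax":0,"ay":0,"az":0,"jaw":28}]'
python3 vt.py; python3 c.py; python3 gap.py wrist side top| grep bar; python3 plan.py 450.2 -238 190 5.39; python3 -c "
from h import *
a=snapshot('wrist')[0];b=snapshot('side')[0][110:360,200:440]
b=cv2.resize(b,(640,667))
save(cv2.resize(np.vstack([a,b]),None,fx=.55,fy=.55),'v6')"
```

```text
clock: 37.72
position: [561.8, -213.5, 79.1]
ee_rot: [3.141, -0.001, 3.032]
wrist_force: [0.4, 0.6, 1.1]
grip_width: 28.0
clock: 38.38
position: [561.9, -213.3, 189.2]
ee_rot: [3.141, -0.0, 3.032]
wrist_force: [0.2, 0.1, -0.6]
grip_width: 28.1
side (112, 126) (-100, 0) 112 x [-15.3 -10.3  -5.4] y [-58.2 -14.1] z 122.8
side (112, 126) (0, 100) 96 x [-15.1  -9.9  -5.1] y [11.5 55.9] z 123.2
side (76, 112) (-100, 0) 54 x [-34.3  -9.3  -5.4] y [-58.4 -12. ] z 110.6
side (76, 112) (0, 100) 55 x [-14.8  -8.4  -4.8] y [11.2 39.1] z 108.8
wrist (112, 126) (-100, 0) 1011 x [-16.7 -11.9  -7.1] y [-57. -14.] z 120.2
wrist (112, 126) (0, 100) 830 x [-16.3 -11.8  -6.6] y [12.5 56.4] z 120.1
wrist (76, 112) (0, 100) 93 x [-16.4 -11.1  -6.5] y [12.4 14.2] z 109.0
side block 384 35.27195906495517 ((649.14501953125, -47.245697021484375), (45.1823616027832, 86.65398406982422), 0.27985450625419617)
wrist block 103 32.967599224321866 ((628.6765747070312, -42.973087310791016), (23.019163131713867, 7.133712291717529), 88.95743560791016)
wrist bar 4196 ((451.24139404296875, -237.98159790039062), (107.82428741455078, 18.953956604003906), 38.13570022583008)
side bar 433 ((452.7425842285156, -239.53158569335938), (107.56558990478516, 17.163578033447266), 39.44466781616211)
top bar 375 ((449.49798583984375, -236.7501220703125), (107.93201446533203, 17.987346649169922), 38.762691497802734)
t 38.83 pos [ 561.9 -213.6  189.2] rot [ 3.142e+00 -1.000e-03  3.032e+00] F [ 0.6 -0.3  0.8] M [-0.01  0.    0.04] w 28.0 j [-0.03  0.04  0.04 -0.   -1.57 -0.08]
az -2.358 rv [ 1.000e-03 -0.000e+00 -2.358e+00] shift dx dy dz [-51.  102.3  -0.8] j6 end 2.73 tip 22.0
```

View pics/v6.png

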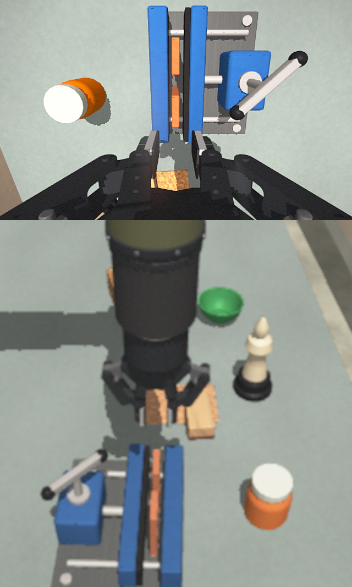

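Both tiles stand upright in the vise. The block was knocked to about (647, -45), near the mat's edge, so I'll put it back in the middle before clamping.

```bash
python3 -m pendant '[{"dx":0,"dy":0,"dz":0,"ax":0,"ay":0,"az":-0.11,"jaw":40},{"dx":-12,"dy":24,"dz":0,"ax":0,"ay":0,"az":0,"jaw":60},{"dx":-12,"dy":24,"dz":0,"ax":0,"ay":0,"az":0,"jaw":60},{"dx":-12,"dy":24,"dz":0,"ax":0,"ay":0,"az":0,"jaw":60},{"dx":-12,"dy":24,"dz":0,"ax":0,"ay":0,"az":0,"jaw":60},{"dx":-12,"dy":24,"dz":0,"ax":0,"ay":0,"az":0,"jaw":60},{"dx":-12,"dy":24,"dz":0,"ax":0,"ay":0,"az":0,"jaw":60},{"dx":-13,"dy":24,"dz":0,"ax":0,"ay":0,"az":0,"jaw":60},{"dx":0,"dy":0,"dz":0,"ax":0,"ay":0,"az":0,"jaw":60},{"dx":0,"dy":0,"dz":0,"ax":0,"ay":0,"az":0,"jaw":60}]'; sed -i 's/<110)/<120)/' c.py; python3 c.py; python3 plan.py 647 -45.3 -2 3.142
```

```text
clock: 39.77
position: [647.3, -44.2, 188.8]
ee_rot: [-3.142, -0.001, -3.14]
wrist_force: [-0.4, 0.1, 0.2]
grip_width: 60.4
top block 363 34.200099198884345 ((645.3427734375, -45.6426887512207), (82.73444366455078, 43.478363037109375), 89.11507415771484)
side block 478 35.29914937412606 ((649.1964721679688, -45.69326400756836), (45.297420501708984, 90.10149383544922), 0.5150159597396851)
wrist block 3776 33.31544223532045 ((647.6995849609375, -46.36781692504883), (44.93055725097656, 84.01161193847656), 0.0435849130153656)
t 39.92 pos [646.8 -46.2 189.7] rot [-3.141  0.     3.141] F [-0.8 -0.6 -0.4] M [-0.04 -0.01  0.03] w 59.9 j [ 0.24  0.17  0.17  0.   -1.58 -0.24]
az -0.001 rv [-0.     0.    -0.001] shift dx dy dz [ -0.2   0.9 191.7] j6 end 0.07 tip 22.0
```

```bash
python3 -m pendant '[{"dx":0,"dy":0,"dz":30,"ax":0,"ay":0,"az":0,"jaw":60},{"dx":0,"dy":0,"dz":35,"ax":0,"ay":0,"az":0,"jaw":60},{"dx":0,"dy":0,"dz":35,"ax":0,"ay":0,"az":0,"jaw":60},{"dx":0,"dy":0,"dz":35,"ax":0,"ay":0,"az":0,"jaw":60},{"dx":0,"dy":0,"dz":25,"ax":0,"ay":0,"az":0,"jaw":60},{"dx":0,"dy":0,"dz":18,"ax":0,"ay":0,"az":0,"jaw":60},{"dx":0,"dy":0,"dz":10,"ax":0,"ay":0,"az":0,"jaw":60},{"dx":0,"dy":0,"dz":0,"ax":0,"ay":0,"az":0,"jaw":60}]'
python3 -m pendant '[{"dx":0,"dy":0,"dz":0,"ax":0,"ay":0,"az":0,"jaw":35},{"dx":0,"dy":0,"dz":0,"ax":0,"ay":0,"az":0,"jaw":35},{"dx":0,"dy":0,"dz":0,"ax":0,"ay":0,"az":0,"jaw":35},{"dx":0,"dy":0,"dz":0,"ax":0,"ay":0,"az":0,"jaw":35},{"dx":0,"dy":0,"dz":-10,"ax":0,"ay":0,"az":0,"jaw":35},{"dx":0,"dy":0,"dz":-10,"ax":0,"ay":0,"az":0,"jaw":35},{"dx":0,"dy":0,"dz":0,"ax":0,"ay":0,"az":0,"jaw":35},{"dx":0,"dy":0,"dz":0,"ax":0,"ay":0,"az":0,"jaw":35}]'; python3 plan.py 620 -4 0 3.142
```

```text
clock: 40.58
position: [645.2, -46.5, -1.0]
ee_rot: [-3.141, -0.004, 3.14]
wrist_force: [-1.4, -0.4, -0.0]
grip_width: 60.0
clock: 41.25
position: [647.8, -45.3, 23.0]
ee_rot: [3.141, 0.002, -3.141]
wrist_force: [0.2, -0.3, -1.1]
grip_width: 43.7
t 41.25 pos [647.8 -45.3  23. ] rot [ 3.141e+00  2.000e-03 -3.141e+00] F [ 0.2 -0.3 -1.1] M [-0.02  0.02  0.03] w 43.7 j [ 0.24  0.23 -0.07  0.   -1.28 -0.24]
az -0.0 rv [ 0.001  0.002 -0.   ] shift dx dy dz [27.8 41.3 23. ] j6 end 0.01 tip 22.0
```

```bash
python3 -m pendant '[{"dx":9,"dy":13.5,"dz":0,"ax":0,"ay":0,"az":0,"jaw":35},{"dx":9,"dy":13.5,"dz":0,"ax":0,"ay":0,"az":0,"jaw":35},{"dx":9.5,"dy":13.5,"dz":0,"ax":0,"ay":0,"az":0,"jaw":35},{"dx":0,"dy":0,"dz":0,"ax":0,"ay":0,"az":0,"jaw":35},{"dx":0,"dy":0,"dz":10,"ax":0,"ay":0,"az":0,"jaw":35},{"dx":0,"dy":0,"dz":8,"ax":0,"ay":0,"az":0,"jaw":35},{"dx":0,"dy":0,"dz":2,"ax":0,"ay":0,"az":0,"jaw":35},{"dx":0,"dy":0,"dz":0,"ax":0,"ay":0,"az":0,"jaw":35}]'
python3 -m pendant '[{"dx":0,"dy":0,"dz":0,"ax":0,"ay":0,"az":0,"jaw":60},{"dx":0,"dy":0,"dz":0,"ax":0,"ay":0,"az":0,"jaw":60},{"dx":0,"dy":0,"dz":0,"ax":0,"ay":0,"az":0,"jaw":60},{"dx":0,"dy":0,"dz":-20,"ax":0,"ay":0,"az":0,"jaw":60},{"dx":0,"dy":0,"dz":-35,"ax":0,"ay":0,"az":0,"jaw":60},{"dx":0,"dy":0,"dz":-35,"ax":0,"ay":0,"az":0,"jaw":60},{"dx":0,"dy":0,"dz":-35,"ax":0,"ay":0,"az":0,"jaw":60},{"dx":0,"dy":0,"dz":-35,"ax":0,"ay":0,"az":0,"jaw":60},{"dx":0,"dy":0,"dz":-20,"ax":0,"ay":0,"az":0,"jaw":60},{"dx":0,"dy":0,"dz":0,"ax":0,"ay":0,"az":0,"jaw":60}]'; python3 c.py;  python3 plan.py 450.2 -238 190 5.39;
```

```text
clock: 41.92
position: [620.1, -5.3, 2.7]
ee_rot: [-3.141, 0.001, -3.141]
wrist_force: [-4.4, 3.2, 10.6]
grip_width: 43.3
clock: 42.75
position: [621.7, -5.6, 187.5]
ee_rot: [3.141, 0.009, 3.141]
wrist_force: [-1.0, -0.9, 1.1]
grip_width: 60.0
top block 278 34.137561415529845 ((615.2286987304688, -5.092891693115234), (36.1807746887207, 83.5882797241211), 0.9182882905006409)
side block 433 35.32134544279784 ((621.8931884765625, -6.304817199707031), (44.96512985229492, 83.81314849853516), 0.416055291891098)
wrist block 3954 31.557909799972805 ((619.3677978515625, -4.809211730957031), (84.22570037841797, 44.95526885986328), 89.96613311767578)
t 42.9 pos [619.2  -5.1 180. ] rot [ 3.141e+00 -2.000e-03  3.141e+00] F [-0.2  0.6 -0.7] M [0.03 0.07 0.  ] w 60.3 j [ 0.31  0.09  0.07 -0.   -1.55 -0.31]
az -2.249 rv [ 2.000e-03 -1.000e-03 -2.249e+00] shift dx dy dz [ 75.5 277.6 -10. ] j6 end 2.73 tip 22.0
```

```bash
python3 -m pendant '[{"dx":0,"dy":0,"dz":-10,"ax":0,"ay":0,"az":-0.122,"jaw":40},{"dx":0,"dy":0,"dz":0,"ax":0,"ay":0,"az":-0.122,"jaw":40},{"dx":0,"dy":0,"dz":0,"ax":0,"ay":0,"az":-0.122,"jaw":40},{"dx":0,"dy":0,"dz":0,"ax":0,"ay":0,"az":-0.122,"jaw":40},{"dx":0,"dy":0,"dz":0,"ax":0,"ay":0,"az":-0.122,"jaw":40},{"dx":0,"dy":0,"dz":0,"ax":0,"ay":0,"az":-0.122,"jaw":40},{"dx":0,"dy":0,"dz":0,"ax":0,"ay":0,"az":-0.122,"jaw":40},{"dx":0,"dy":0,"dz":0,"ax":0,"ay":0,"az":-0.122,"jaw":40},{"dx":0,"dy":0,"dz":0,"ax":0,"ay":0,"az":-0.122,"jaw":40}]' | sed -n 2,3p
python3 -m pendant '[{"dx":0,"dy":0,"dz":0,"ax":0,"ay":0,"az":-0.122,"jaw":40},{"dx":0,"dy":0,"dz":0,"ax":0,"ay":0,"az":-0.122,"jaw":40},{"dx":0,"dy":0,"dz":0,"ax":0,"ay":0,"az":-0.122,"jaw":40},{"dx":0,"dy":0,"dz":0,"ax":0,"ay":0,"az":-0.122,"jaw":40},{"dx":0,"dy":0,"dz":0,"ax":0,"ay":0,"az":-0.122,"jaw":40},{"dx":0,"dy":0,"dz":0,"ax":0,"ay":0,"az":-0.122,"jaw":40},{"dx":0,"dy":0,"dz":0,"ax":0,"ay":0,"az":-0.122,"jaw":40},{"dx":0,"dy":0,"dz":0,"ax":0,"ay":0,"az":-0.122,"jaw":40},{"dx":0,"dy":0,"dz":0,"ax":0,"ay":0,"az":-0.122,"jaw":40},{"dx":0,"dy":0,"dz":0,"ax":0,"ay":0,"az":-0.053,"jaw":40}]' | sed -n 2,3p
python3 -m pendant '[{"dx":7.6,"dy":27.8,"dz":0,"ax":0,"ay":0,"az":0,"jaw":40},{"dx":7.6,"dy":27.8,"dz":0,"ax":0,"ay":0,"az":0,"jaw":40},{"dx":7.6,"dy":27.8,"dz":0,"ax":0,"ay":0,"az":0,"jaw":40},{"dx":7.6,"dy":27.8,"dz":0,"ax":0,"ay":0,"az":0,"jaw":40},{"dx":7.6,"dy":27.8,"dz":0,"ax":0,"ay":0,"az":0,"jaw":40},{"dx":7.6,"dy":27.8,"dz":0,"ax":0,"ay":0,"az":0,"jaw":40},{"dx":7.6,"dy":27.8,"dz":0,"ax":0,"ay":0,"az":0,"jaw":40},{"dx":7.6,"dy":27.8,"dz":0,"ax":0,"ay":0,"az":0,"jaw":40},{"dx":7.6,"dy":27.8,"dz":0,"ax":0,"ay":0,"az":0,"jaw":40},{"dx":7.2,"dy":27.4,"dz":0,"ax":0,"ay":0,"az":0,"jaw":40}]'
python3 -m pendant '[{"dx":0,"dy":0,"dz":0,"ax":0,"ay":0,"az":0,"jaw":40},{"dx":0,"dy":0,"dz":0,"ax":0,"ay":0,"az":0,"jaw":40}]';python3 plan.py 450.2 -238 110 5.387
```

```text
position: [618.8, -5.2, 188.9]
ee_rot: [3.138, -0.002, -2.038]
position: [618.8, -5.2, 188.9]
ee_rot: [3.138, 0.002, -0.886]
clock: 45.32
position: [449.1, -238.9, 189.3]
ee_rot: [3.14, 0.003, -0.893]
wrist_force: [-0.1, -1.0, 0.4]
grip_width: 40.0
clock: 45.48
position: [449.5, -238.9, 189.7]
ee_rot: [3.14, 0.002, -0.895]
wrist_force: [0.7, -0.2, 0.1]
grip_width: 39.9
t 45.48 pos [ 449.5 -238.9  189.7] rot [ 3.14e+00  2.00e-03 -8.95e-01] F [ 0.7 -0.2  0.1] M [ 0.05 -0.04 -0.01] w 39.9 j [-0.09 -0.2  -0.19 -0.   -1.58  2.34]
az 0.001 rv [0.001 0.002 0.001] shift dx dy dz [-0.3 -1.1 79.7] j6 end 2.73 tip 22.0
```

```bash
python3 -m pendant '[{"dx":-0.3,"dy":-1.1,"dz":25,"ax":0,"ay":0,"az":0,"jaw":40},{"dx":0,"dy":0,"dz":25,"ax":0,"ay":0,"az":0,"jaw":40},{"dx":0,"dy":0,"dz":18,"ax":0,"ay":0,"az":0,"jaw":40},{"dx":0,"dy":0,"dz":10,"ax":0,"ay":0,"az":0,"jaw":40},{"dx":0,"dy":0,"dz":0,"ax":0,"ay":0,"az":0,"jaw":4},{"dx":0,"dy":0,"dz":0,"ax":0,"ay":0,"az":0,"jaw":4},{"dx":0,"dy":0,"dz":0,"ax":0,"ay":0,"az":0,"jaw":4},{"dx":0,"dy":0,"dz":0,"ax":0,"ay":0,"az":0,"jaw":4},{"dx":0,"dy":0,"dz":0,"ax":0,"ay":0,"az":0,"jaw":4}]'
python3 -m pendant '[{"dx":0,"dy":0,"dz":0,"ax":0,"ay":0,"az":0.06,"jaw":4},{"dx":0,"dy":0,"dz":0,"ax":0,"ay":0,"az":0.12,"jaw":4},{"dx":0,"dy":0,"dz":0,"ax":0,"ay":0,"az":0.12,"jaw":4},{"dx":0,"dy":0,"dz":0,"ax":0,"ay":0,"az":0.12,"jaw":4},{"dx":0,"dy":0,"dz":0,"ax":0,"ay":0,"az":0.12,"jaw":4},{"dx":0,"dy":0,"dz":0,"ax":0,"ay":0,"az":0.12,"jaw":4},{"dx":0,"dy":0,"dz":0,"ax":0,"ay":0,"az":0.12,"jaw":4}]'
python3 -m pendant '[{"dx":0,"dy":0,"dz":0,"ax":0,"ay":0,"az":0.12,"jaw":4},{"dx":0,"dy":0,"dz":0,"ax":0,"ay":0,"az":0.12,"jaw":4},{"dx":0,"dy":0,"dz":0,"ax":0,"ay":0,"az":0.12,"jaw":4},{"dx":0,"dy":0,"dz":0,"ax":0,"ay":0,"az":0.12,"jaw":4},{"dx":0,"dy":0,"dz":0,"ax":0,"ay":0,"az":0.12,"jaw":4},{"dx":0,"dy":0,"dz":0,"ax":0,"ay":0,"az":0.12,"jaw":4},{"dx":0,"dy":0,"dz":0,"ax":0,"ay":0,"az":0,"jaw":4}]'; python3 -c "from h import *;st()"
python3 -m pendant '[{"dx":0,"dy":0,"dz":0,"ax":0,"ay":0,"az":0,"jaw":30},{"dx":0,"dy":0,"dz":0,"ax":0,"ay":0,"az":0,"jaw":30},{"dx":0,"dy":0,"dz":0,"ax":0,"ay":0,"az":0,"jaw":30}]'
python3 gap.py top side; python3 vt.py; python3 plan.py 450.2 -238 111 3.887
```

```text
clock: 46.23
position: [451.7, -236.9, 114.3]
ee_rot: [-3.141, -0.0, -0.892]
wrist_force: [-0.7, 2.2, -0.2]
grip_width: 9.8
clock: 46.82
position: [452.1, -238.4, 114.3]
ee_rot: [-3.139, -0.002, -1.679]
wrist_force: [2.7, -6.3, -4.6]
grip_width: 10.1
clock: 47.4
position: [451.4, -239.7, 114.3]
ee_rot: [-3.138, -0.003, -2.4]
wrist_force: [0.7, -10.8, -4.8]
grip_width: 10.0
t 47.4 pos [ 451.4 -239.7  114.3] rot [-3.138e+00 -3.000e-03 -2.400e+00] F [  0.7 -10.8  -4.8] M [-3.7  -0.26 -0.04] w 10.0 j [-0.09 -0.19 -0.32  0.   -1.44  0.83]
clock: 47.65
position: [451.9, -237.2, 114.3]
ee_rot: [-3.14, 0.001, -2.392]
wrist_force: [0.1, 0.4, 1.4]
grip_width: 29.3
top -90 283 range -21.2 56.9 gaps [(np.float64(10.3), np.float64(11.0)), (np.float64(11.0), np.float64(29.1))]
top -50 286 range -20.7 56.2 gaps [(np.float64(10.9), np.float64(11.8)), (np.float64(12.6), np.float64(28.5))]
top -10 289 range -21.2 56.3 gaps [(np.float64(11.0), np.float64(28.4)), (np.float64(47.9), np.float64(48.6))]
top 30 292 range -21.1 56.8 gaps [(np.float64(10.9), np.float64(12.2)), (np.float64(12.9), np.float64(28
[... 1215 characters left out ...]
1.3 57.5] z 123.4
side (76, 112) (-100, 0) 50 x [-38.1  -9.4  -5.4] y [-59.  -46.5] z 109.9
side (76, 112) (0, 100) 54 x [-25.7  -8.4  -4.7] y [11.6 35.5] z 109.3
wrist (112, 126) (-100, 0) 2359 x [-17.7 -14.   -7. ] y [-53.7 -13.6] z 120.0
wrist (112, 126) (0, 100) 2585 x [-17.4 -13.1  -6.7] y [12.2 57.2] z 120.0
wrist (76, 112) (-100, 0) 2044 x [-17.9 -17.1 -15.7] y [-57.5 -13.9] z 110.5
wrist (76, 112) (0, 100) 2072 x [-17.7 -16.8  -7. ] y [12.  56.4] z 110.8
t 47.9 pos [ 451.6 -237.   113.7] rot [-3.141  0.    -2.392] F [-0.3 -0.2 -0.4] M [ 0.01 -0.01 -0.01] w 30.1 j [-0.09 -0.19 -0.32 -0.   -1.44  0.84]
az 0.004 rv [-0.     0.     0.004] shift dx dy dz [1.7 0.2 2.7] j6 end 1.23 tip 22.0
```

```bash
python3 -m pendant '[{"dx":1.5,"dy":0.1,"dz":2,"ax":0,"ay":0,"az":0,"jaw":30},{"dx":0,"dy":0,"dz":0,"ax":0,"ay":0,"az":0,"jaw":4},{"dx":0,"dy":0,"dz":0,"ax":0,"ay":0,"az":0,"jaw":4},{"dx":0,"dy":0,"dz":0,"ax":0,"ay":0,"az":0,"jaw":4},{"dx":0,"dy":0,"dz":0,"ax":0,"ay":0,"az":0,"jaw":4}]' | tail -2
python3 -m pendant '[{"dx":0,"dy":0,"dz":0,"ax":0,"ay":0,"az":0.06,"jaw":4},{"dx":0,"dy":0,"dz":0,"ax":0,"ay":0,"az":0.12,"jaw":4},{"dx":0,"dy":0,"dz":0,"ax":0,"ay":0,"az":0.12,"jaw":4},{"dx":0,"dy":0,"dz":0,"ax":0,"ay":0,"az":0.12,"jaw":4}]' | tail -3; python3 -c "from h import *;s=st();print(s['tau'][5])"
python3 -m pendant '[{"dx":0,"dy":0,"dz":0,"ax":0,"ay":0,"az":0.12,"jaw":4},{"dx":0,"dy":0,"dz":0,"ax":0,"ay":0,"az":0.12,"jaw":4},{"dx":0,"dy":0,"dz":0,"ax":0,"ay":0,"az":0.12,"jaw":4},{"dx":0,"dy":0,"dz":0,"ax":0,"ay":0,"az":0.12,"jaw":4},{"dx":0,"dy":0,"dz":0,"ax":0,"ay":0,"az":0.12,"jaw":4}]' | tail -3; python3 -c "from h import *;s=st();print(s['tau'][5])"
python3 -m pendant '[{"dx":0,"dy":0,"dz":0,"ax":0,"ay":0,"az":0.12,"jaw":4},{"dx":0,"dy":0,"dz":0,"ax":0,"ay":0,"az":0.12,"jaw":4},{"dx":0,"dy":0,"dz":0,"ax":0,"ay":0,"az":0.12,"jaw":4}]' | tail -3; python3 -c "from h import *;s=st();print(s['tau'][5])"
python3 gap.py top side | grep ' -10\| 30'; python3 vt.py | grep '112, 126'
```

```text
wrist_force: [-1.3, 0.1, 0.3]
grip_width: 10.3
ee_rot: [3.141, -0.001, -2.818]
wrist_force: [-2.4, -0.7, 0.2]
grip_width: 10.2
t 48.65 pos [ 450.  -238.1  111.4] rot [ 3.141e+00 -1.000e-03 -2.818e+00] F [-2.4 -0.7  0.2] M [-0.04  0.59  0.21] w 10.2 j [-0.09 -0.19 -0.33  0.   -1.44  0.41]
1.6939638555049896
ee_rot: [-3.141, -0.001, 2.865]
wrist_force: [-1.8, -0.7, -0.3]
grip_width: 10.4
t 49.07 pos [ 450.  -238.1  111.4] rot [-3.141e+00 -1.000e-03  2.865e+00] F [-1.8 -0.7 -0.3] M [-0.08  0.46  0.24] w 10.4 j [-0.09 -0.19 -0.33  0.   -1.44 -0.19]
1.6836876422166824
ee_rot: [-3.141, -0.0, 2.505]
wrist_force: [-1.1, -0.7, 0.3]
grip_width: 10.4
t 49.32 pos [ 450.  -238.2  111.4] rot [-3.141 -0.     2.505] F [-1.1 -0.7  0.3] M [-0.12  0.48  0.23] w 10.4 j [-0.09 -0.19 -0.33  0.   -1.44 -0.55]
1.6831537708640099
top -10 276 range -14.9 56.8 gaps [(np.float64(16.7), np.float64(28.4)), (np.float64(31.7), np.float64(32.5))]
top 30 269 range -14.8 56.7 gaps [(np.float64(17.3), np.float64(30.5)), (np.float64(30.5), np.float64(32.4))]
side -10 280 range -56.8 58.1 gaps [(np.float64(-56.5), np.float64(-12.4)), (np.float64(17.7), np.float64(30.9))]
side 30 247 range -56.8 57.6 gaps [(np.float64(-56.7), np.float64(-12.2)), (np.float64(18.6), np.float64(29.4))]
top (112, 126) (-100, 0) 105 x [-13.   -8.2  -2.9] y [-57.2 -12.6] z 122.1
top (112, 126) (0, 100) 103 x [-13.3  -8.2  -2.9] y [14.9 57.8] z 123.0
side (112, 126) (-100, 0) 112 x [-10.5  -5.4  -0.5] y [-57.8 -13. ] z 123.0
side (112, 126) (0, 100) 95 x [-10.5  -5.3  -0.5] y [11.6 57.2] z 123.3
wrist (112, 126) (-100, 0) 2260 x [-13.6 -10.6  -0.7] y [-57.8 -13.7] z 119.9
```

Alignment is good and the friction torque reads about 0.23 N·m. I'll regrip, then close in small steps and watch Mz.

```bash
python3 -m pendant '[{"dx":0,"dy":0,"dz":0,"ax":0,"ay":0,"az":0,"jaw":26},{"dx":0,"dy":0,"dz":0,"ax":0,"ay":0,"az":0,"jaw":26},{"dx":0,"dy":0,"dz":0,"ax":0,"ay":0,"az":0,"jaw":4},{"dx":0,"dy":0,"dz":0,"ax":0,"ay":0,"az":0,"jaw":4},{"dx":0,"dy":0,"dz":0,"ax":0,"ay":0,"az":0,"jaw":4},{"dx":0,"dy":0,"dz":0,"ax":0,"ay":0,"az":0,"jaw":4}]' | tail -2
python3 -m pendant '[{"dx":0,"dy":0,"dz":0,"ax":0,"ay":0,"az":0.1,"jaw":4}]' >/dev/null; python3 -c "from h import *;s=st()"
python3 -m pendant '[{"dx":0,"dy":0,"dz":0,"ax":0,"ay":0,"az":0.1,"jaw":4}]' >/dev/null; python3 -c "from h import *;s=st()"
python3 -m pendant '[{"dx":0,"dy":0,"dz":0,"ax":0,"ay":0,"az":0.1,"jaw":4}]' >/dev/null; python3 -c "from h import *;s=st()"
python3 -m pendant '[{"dx":0,"dy":0,"dz":0,"ax":0,"ay":0,"az":0.1,"jaw":4}]' >/dev/null; python3 -c "from h import *;s=st()"
```

```text
wrist_force: [-2.0, 3.8, 3.8]
grip_width: 10.2
t 50.15 pos [ 450.3 -237.9  111.9] rot [ 3.141 -0.     2.412] F [-2.   2.2  3.3] M [1.   0.78 0.2 ] w 10.4 j [-0.09 -0.19 -0.33 -0.   -1.44 -0.64]
t 50.23 pos [ 450.3 -238.   111.8] rot [3.141 0.    2.307] F [-3.3  3.7  3.3] M [0.96 0.71 0.19] w 10.0 j [-0.09 -0.19 -0.33 -0.   -1.44 -0.74]
t 50.32 pos [ 450.4 -238.   111.8] rot [3.141 0.    2.207] F [-2.   1.2  4.5] M [0.84 0.73 0.22] w 10.5 j [-0.09 -0.19 -0.33 -0.   -1.44 -0.84]
t 50.4 pos [ 450.4 -238.   111.8] rot [3.141 0.    2.107] F [-1.6  1.6  3. ] M [0.76 0.63 0.21] w 10.4 j [-0.09 -0.19 -0.33 -0.   -1.44 -0.94]
```

```bash
python3 -m pendant '[{"dx":0,"dy":0,"dz":0,"ax":0,"ay":0,"az":0.1,"jaw":4}]' >/dev/null; python3 -c "from h import *;s=st()"
python3 -m pendant '[{"dx":0,"dy":0,"dz":0,"ax":0,"ay":0,"az":0.1,"jaw":4}]' >/dev/null; python3 -c "from h import *;s=st()"
python3 -m pendant '[{"dx":0,"dy":0,"dz":0,"ax":0,"ay":0,"az":0.1,"jaw":4}]' >/dev/null; python3 -c "from h import *;s=st()"
python3 gap.py top side | grep ' -10'; python3 vt.py | grep '112, 126'
```

```text
t 50.48 pos [ 450.4 -238.   111.9] rot [3.141 0.    2.007] F [-1.4  2.4  3.4] M [0.64 0.61 0.21] w 10.3 j [-0.09 -0.19 -0.33 -0.   -1.44 -1.04]
t 50.57 pos [ 450.4 -238.1  111.8] rot [3.141 0.    1.907] F [-2.   1.9  3.3] M [0.65 0.59 0.24] w 10.3 j [-0.09 -0.19 -0.33  0.   -1.44 -1.14]
t 50.65 pos [ 450.4 -238.1  111.9] rot [3.141 0.    1.807] F [-1.9  1.2  3.6] M [0.48 0.62 0.31] w 10.4 j [-0.09 -0.19 -0.33  0.   -1.44 -1.24]
top -10 266 range -11.9 56.9 gaps [(np.float64(18.9), np.float64(24.7)), (np.float64(24.7), np.float64(28.5))]
side -10 262 range -57.0 58.1 gaps [(np.float64(-56.6), np.float64(-9.4)), (np.float64(19.6), np.float64(32.3))]
top (112, 126) (-100, 0) 106 x [-11.3  -6.4  -1.1] y [-57.2 -12.8] z 122.3
top (112, 126) (0, 100) 105 x [-11.3  -6.4  -1.2] y [14.7 57.6] z 122.4
side (112, 126) (-100, 0) 110 x [-8.7 -3.8  1.2] y [-58.4 -12.7] z 123.1
side (112, 126) (0, 100) 97 x [-8.7 -3.4  1.3] y [11.5 56.9] z 123.4
```

Resistance starts to rise at yaw ≈1.9. I'm aiming for Mz ≈ 0.40.

```bash
python3 -m pendant '[{"dx":0,"dy":0,"dz":0,"ax":0,"ay":0,"az":0.1,"jaw":4}]' >/dev/null; python3 -c "from h import *;s=st()"
python3 -m pendant '[{"dx":0,"dy":0,"dz":0,"ax":0,"ay":0,"az":0.1,"jaw":4}]' >/dev/null; python3 -c "from h import *;s=st()"
python3 -m pendant '[{"dx":0,"dy":0,"dz":0,"ax":0,"ay":0,"az":0.1,"jaw":4}]' >/dev/null; python3 -c "from h import *;s=st()"
python3 -m pendant '[{"dx":0,"dy":0,"dz":0,"ax":0,"ay":0,"az":0.1,"jaw":4}]' >/dev/null; python3 -c "from h import *;s=st()"
```

```text
t 50.98 pos [ 450.4 -238.2  111.9] rot [3.141 0.    1.714] F [-2.3  1.7  4.7] M [0.6  0.6  0.29] w 10.6 j [-0.09 -0.19 -0.33  0.   -1.44 -1.34]
t 51.07 pos [ 450.4 -238.2  111.8] rot [3.141 0.    1.609] F [-1.7  1.7  3.5] M [0.5  0.57 0.35] w 10.4 j [-0.09 -0.19 -0.33  0.   -1.44 -1.44]
t 51.15 pos [ 450.4 -238.3  111.9] rot [3.141 0.    1.509] F [-1.7  0.1  3.8] M [0.46 0.58 0.37] w 10.5 j [-0.09 -0.19 -0.33  0.   -1.44 -1.54]
t 51.23 pos [ 450.4 -238.3  111.9] rot [3.141 0.    1.409] F [-1.4  0.6  3.3] M [0.41 0.55 0.36] w 10.6 j [-0.09 -0.19 -0.33  0.   -1.44 -1.64]
```

```bash
python3 -m pendant '[{"dx":0,"dy":0,"dz":0,"ax":0,"ay":0,"az":0.1,"jaw":4}]' >/dev/null; python3 -c "from h import *;s=st()"
python3 -m pendant '[{"dx":0,"dy":0,"dz":0,"ax":0,"ay":0,"az":0.07,"jaw":4}]' >/dev/null; python3 -c "from h import *;s=st()"
python3 -m pendant '[{"dx":0,"dy":0,"dz":0,"ax":0,"ay":0,"az":0,"jaw":4},{"dx":0,"dy":0,"dz":0,"ax":0,"ay":0,"az":0,"jaw":15},{"dx":0,"dy":0,"dz":0,"ax":0,"ay":0,"az":0,"jaw":40},{"dx":0,"dy":0,"dz":0,"ax":0,"ay":0,"az":0,"jaw":40},{"dx":0,"dy":0,"dz":0,"ax":0,"ay":0,"az":0,"jaw":40},{"dx":0,"dy":0,"dz":-15,"ax":0,"ay":0,"az":0,"jaw":40},{"dx":0,"dy":0,"dz":-30,"ax":0,"ay":0,"az":0,"jaw":40},{"dx":0,"dy":0,"dz":-35,"ax":0,"ay":0,"az":0,"jaw":40},{"dx":0,"dy":0,"dz":0,"ax":0,"ay":0,"az":0,"jaw":40},{"dx":0,"dy":0,"dz":0,"ax":0,"ay":0,"az":0,"jaw":40}]'
python3 gap.py top side wrist| grep ' -10\|bar'; python3 vt.py ; python3 c.py; python3 -c "
from h import *
st()
a=snapshot('wrist')[0];b=snapshot('side')[0][110:360,200:440]
b=cv2.resize(b,(640,667))
save(cv2.resize(np.vstack([a,b]),None,fx=.55,fy=.55),'v7')"
```

```text
t 51.32 pos [ 450.4 -238.3  111.8] rot [3.141 0.    1.309] F [-2.3  1.7  4. ] M [0.28 0.57 0.42] w 10.5 j [-0.09 -0.19 -0.33  0.   -1.44 -1.74]
t 51.4 pos [ 450.4 -238.4  111.8] rot [3.141 0.    1.239] F [-1.5  0.4  3.1] M [0.31 0.51 0.44] w 10.2 j [-0.09 -0.19 -0.33  0.   -1.44 -1.81]
clock: 52.23
position: [451.4, -238.4, 193.9]
ee_rot: [3.137, -0.001, 1.241]
wrist_force: [0.2, 0.4, -0.8]
grip_width: 40.1
top -10 258 range -9.5 56.7 gaps [(np.float64(18.9), np.float64(28.5)), (np.float64(29.3), np.float64(30.5))]
side -10 256 range -56.9 58.0 gaps [(np.float64(-56.3), np.float64(-7.0)), (np.float64(19.5), np.float64(32.3))]
side bar 435 ((451.0365905761719, -239.56668090820312), (17.020549774169922, 107.29203033447266), 72.67601776123047)
wrist -10 1217 range -58.7 56.4 gaps [(np.float64(-58.7), np.float64(-9.9)), (np.float64(19.5), np.float64(28.0))]
wrist bar 2962 ((448.9837951660156, -237.76119995117188), (18.354623794555664, 107.18050384521484), 72.51311492919922)
top (112, 126) (-100, 0) 109 x [-11.2  -6.6  -1.4] y [-56.4 -13. ] z 122.5
top (112, 126) (0, 100) 103 x [-11.3  -6
[... 612 characters left out ...]
 (76, 112) (-100, 0) 1204 x [-11.9 -10.3  -2.2] y [-57.8 -13.9] z 110.6
wrist (76, 112) (0, 100) 209 x [-11.2 -10.2  -8.5] y [12.2 19.7] z 110.5
top block 681 34.39570947103134 ((619.7191772460938, -4.417121887207031), (45.411048889160156, 84.9323959350586), 1.0350018739700317)
side block 429 35.447238162225084 ((621.9832763671875, -5.827140808105469), (45.031490325927734, 88.23760223388672), 0.0455058254301548)
wrist block 3287 33.37081163361107 ((620.0652465820312, -5.825054168701172), (85.86927032470703, 46.39382553100586), 89.2288818359375)
t 52.68 pos [ 450.  -238.1  191. ] rot [-3.141  0.     1.241] F [ 0.6 -0.2  0.1] M [-0.02  0.02 -0.02] w 40.1 j [-0.09 -0.2  -0.19 -0.   -1.58 -1.81]
```

View pics/v7.png

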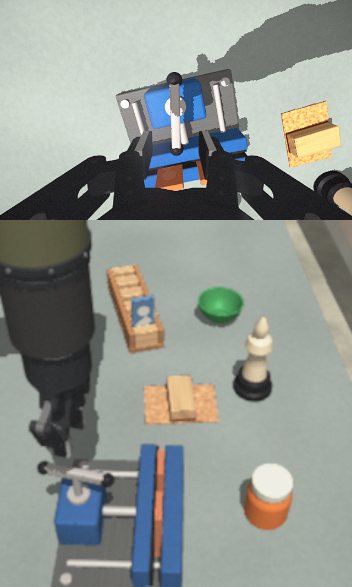

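```bash
python3 -c "
from h import *
print(finish_job())"
```

```text
the job is handed in; nothing more can be done
None
```

The job is done and handed in at about 53 s; no verdict was reported.

**What I did**
- I laid the sanding block on the mat and opened the vise to about 24.5 mm.
- Only two terracotta tiles were present. I stood both loose on the vise bed, side by side.
- The block was then knocked to the mat's edge, so I put it back in the middle.
- I closed the T-handle until its torque rose from about 0.21 to 0.44 N·m. That is roughly 0.9 rad past contact, or about 50 N of squeeze.

**Last checks**
- **Tiles:** both are upright, with tops 120 mm over the table on the wrist camera (bottoms on the bed). They sit against the fixed jaw: the cameras put their centres 3.5 to 6.5 mm from its face, against 5 mm expected.
- **Block:** it is flat at about (620, -5) mm, close to the mat's centre.
- **Others:** in the last picture the glazed tile is in its slot, and the figurine, jar and bowl stand as they were. I did not measure these again.
- **Robot:** the arm is clear of everything.

**What failed or disagreed**
- **Fingertip distance:** `tip_reach` says the fingertips are 22 mm ahead of the TCP, but cameras and contact put them about 14 mm behind it. My first block grasp closed on air because of this, so I used the measured value from then on.
- **Cameras:** the top and side cameras disagreed by up to 3 mm, so I averaged them.

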